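# Refit the dial knob of the plate warmer and turn it to off

## Task

The round dial knob of the plate warmer has come off and stands on the counter. Put it back on the spindle of the warmer's sloping panel, pressing and turning until the slot hidden inside drops over the spindle's key and the knob sits fully home, then turn it anticlockwise to its off stop, with its white pointer line at the long white mark, and let go. Leave the other loose things on the counter where they stand.

Things in the scene. Friction and masses are not known exactly. Their poses are not given: they have to be found in the camera images.
- knob_center (a point): the loose dial knob: grey ribbed round knob, 40 mm across at the top, 42 at the foot, 36 mm high, 56 to 91 g, standing foot down on the counter at the start. This point is on its axis, 18 mm above its foot. z is its axis, foot to top; x points along the white pointer line on its top. It may be gripped at any angle round its side
- knob_foot (a point): centre of the knob's open foot; axes as knob_center. Above it lies a 36 mm wide hollow, 6 mm deep, then a floor with a central bore (10.4 mm wide, ending 30 mm above the foot) and one radial slot (8.4 mm wide, 6 mm deep, from the bore to the skirt) directly under the pointer line
- knob_pointer (a point): outer end of the white pointer line at the knob's top rim: 20 mm from the axis, 36 mm above the foot
- warmer: the plate warmer: fixed grey box 200 x 200 mm, 100 mm high, origin at the centre of its underside, -x its front. A focaccia slab (56 mm high) lies on the steel plate on its rear half; its front half is a panel that slopes 30 degrees from the horizontal, rising to the rear, with the spindle in its middle
- dial: black dial plate on the sloping panel. Origin on the panel face, on the spindle's axis, 71 mm above the counter; x points up the slope to the long white off mark (28 to 40 mm from the axis), z out of the panel, y to the left seen from the front. Dots of growing size run clockwise from the off mark. Apart from the spindle nothing on it stands higher than 4 mm
- spindle_seat (a point): point on the spindle's axis, 2 mm out from the panel face, where the centre of the knob's foot lies when home; z out of the panel. The black spindle has a flange (32 mm across, its top 8 mm above the panel), a central pin (9 mm across) and one radial key on the flange (6 mm wide, 7 to 15.5 mm from the axis, its top 13 mm above the panel)
- spindle_tip (a point): tapered tip of the pin, 29 mm above the panel. Until slot and key line up (within about 0.08 rad) the knob rides on the key, 5 mm above its seat; let go, it stays on the pin, a little askew. The spindle is sprung: pushed, it gives up to 5 mm along its axis (2.4 N to start, 6.4 N at the end) and springs back; tip and seat point move with it but do not turn
- off_mark (a point): middle of the long white off mark, 34 mm from the spindle's axis, 1.5 mm out from the panel. At the start the key points somewhere 0.8 to 3.0 rad clockwise of it (seen from outside). The key turns stiffly (0.15 N m), so it stays put under a lightly pressed turning knob, and stays where it is left; its off stop is at the off mark, from there it turns up to 4.4 rad clockwise
- jam_center (a point): bystander: jam jar with a green lid, 62 mm across, 86 mm high; point half-way up
- stamp_center (a point): bystander: wooden hand stamp, 30 x 38 x 82 mm; point half-way up
- cup_center (a point): bystander: green and white espresso cup, 65 x 91 x 55 mm; point half-way up

How it is judged:
By the outcome, as a careful person would: the job done as asked, in the order asked, and still so for the second after the job is handed in, with the robot touching nothing.
It also fails if it takes over 67 s, if anything falls off the work surface, if the arm or the gripper's body presses on something with over 40 N, if the wrist force passes 120 N, or if a joint passes its speed limit or range.

## Robot

A 6-joint arm with a two-finger parallel gripper is mounted at the origin on a cart in front of the work surface, level with it; the furniture and walls round the work are solid. World frame = base frame: x ahead of the robot, y to its left, z up, the work surface at z = 0. Lengths are in m, angles in rad, forces in N, time in s.
With the tool pointing down it reaches from about 0.35 to 0.775 m from the base axis. Payload 7.3 kg.
Tool frame: the origin (TCP) lies midway between the tips of the shut fingers; the grasp point (between the pads) lies arm.tcp_to_grasp behind it (arm.tcp_to_grasp is the distance from the TCP to the grasp point, in m); z points along the fingers, x is the direction in which the jaws open and shut, and the axes are right-handed (so a half turn about z gives the same grasp; the last joint's range is limited). The gripper opens to 92 mm and grips with 3 to 60 N. Pads are 19 mm wide; open, the fingers measure 130 mm over their backs; the gripper's body (75 mm by 190 mm) begins 47 mm behind the grasp point.
Start: joints at [-1.25, 0.342, 1.524, -0, 1.275, -0.146], TCP at [0.236, -0.469, 0.227] pointing down, gripper open.
Joint ranges: [-2.53, 2.53], [-0.77, 2.02], [0.04, 2.7], [-1, 4.14], [0.28, 2.66], [-3.11, 3.11]. Speed limits (rad/s): [2.57, 2.57, 3.14, 3.14, 3.14, 3.14].

## Interface

Orientations are given as a unit quaternion [w, x, y, z].
In Python, from station import arm, imaging, models gives the robot as it stands.
- The arm moves only by the tool carry_out, never from a script. Its argument "commands" is a list of rows, each an object with "travel": the shift along the tool's x, y, z in mm, a list of three; "spin": the turn about the tool's z in degrees; "gripper": the finger opening in mm, from 0 to 91.8. In form: [{"travel": [x, y, z], "spin": spin, "gripper": gripper}, ...]. A call has 1 to 8 rows; each row shifts and turns the commanded pose from where the row before left it, along the tool's axes as they then stand; what a row does not reach is not made up. A row lasts 1/10 s, in which the tool goes at most 50 mm and 8.59 degrees, less where a joint would pass 70% of its speed; a pose out of reach is approached as far as the arm can. A call with a gripper value outside its range is refused whole. The fingers move at their own pace and stop on an object; "grip_force" is the grip in N (left out, the last holds). Time passes only in rows, so rows that do not move let the fingers close. It gives the time, the measured TCP pose, the force and the opening at its end, in the units of the state.
- arm.get_obs(): the state, without advancing time (a new reading comes with each control period).
- imaging.capture(name): name is "side" or "top" or "wrist"; returns the picture (420x560x3 uint8, red, green, blue); there is no depth.
- imaging.camera_info(name): a dict with "fx", "fy", "cx", "cy" (pixels), "xyz" and "rotation" of the camera in the world. Camera axes: x right, y down, z forward; pixel columns grow to the right and rows downward; lengths in m; the calibration is good to about 2 mm. A picture is of the moment at which its call begins: read the wrist's pose just before it. camera_info takes no time and is no camera call; for the wrist camera it gives the pose at the moment of the call.
- arm.hand_in(): hands the job in, once; it reports no verdict.
Trained networks look in the newest picture that a camera, given by its name, has taken for a name from the list of things; names that differ only in an ending like _2 or _b are one class to them, and where a whole thing is asked for, a point or a joint stands for the part that bears it (a point fixed in the world has none). Each returns a list of dicts, best first, with "score" (0 to 1); they miss things now and then, are a little off and sometimes report something else, mostly with a low value. They report only what shows in the picture. A call takes as long as a camera call.
- models.look_for(camera, query): "location" ([column, row] as shares, 0 to 1, of the picture: columns of its width, rows of its height, amid what is visible of it).
The state is a dict: "time_s": time; "joint_positions": joint angles; "joint_velocities": joint speeds; "tau": joint torques, N m; "tool_pos": TCP position; "orientation": TCP orientation; "force": force on the tool from outside, world axes, zero at the start; "torque": the same for the moment, N m; "width": opening from 0.0 (shut) to 1.0 (fully open).
Only numpy, scipy, OpenCV 4.12 (cv2) and the standard library are available. Lean on these libraries where they do the work, as an engineer would, in place of code of your own. Each camera call takes 0.05 s, during which the arm holds its last target.

## Working session

There is one attempt and no reset: what is moved stays moved. The work goes in short steps, Python scripts to look and compute and a tool call to move; the robot and the scene stay as the last step left them, time stands still between calls to the robot, and variables do not carry over. Pictures are saved under pics/ and viewed, and the job is handed in when it is done.

Besides the shell and the picture viewer there is one more tool, called after "Request:" as name(argument=value, ...), one argument or row to a line, values as JSON. carry_out: Moves the arm, as the interface text tells. Its arguments: {"type":"object","properties":{"commands":{"type":"array","items":{"type":"object","properties":{"travel":{"type":"array","items":{"type":"number"}},"spin":{"type":"number"},"gripper":{"type":"number"}}}},"grip_force":{"type":"number"}},"required":["commands"]}

```bash
ls; mkdir -p pics
cat > h.py <<'E'
import numpy as np, cv2
from scipy.spatial.transform import Rotation as R
from station import arm, imaging, models
def cap(n,f):
    im=imaging.capture(n); cv2.imwrite('pics/'+f,cv2.cvtColor(im,cv2.COLOR_RGB2BGR)); return im
def ray(ci,u,v):
    d=np.array([(u-ci['cx'])/ci['fx'],(v-ci['cy'])/ci['fy'],1]); return np.array(ci['xyz']),np.array(ci['rotation'])@d
def atz(ci,u,v,z):
    o,d=ray(ci,u,v); return o+d*(z-o[2])/d[2]
def proj(ci,p):
    q=np.array(ci['rotation']).T@(np.array(p)-np.array(ci['xyz'])); return np.array([ci['fx']*q[0]/q[2]+ci['cx'],ci['fy']*q[1]/q[2]+ci['cy']])
E
python3 - <<'E'
from h import *
np.set_printoptions(precision=4,suppress=True)
o=arm.get_obs(); print(o, arm.tcp_to_grasp)
for n in ['side','top','wrist']:
    ci=imaging.camera_info(n); print(n,ci); cap(n,n+'0.png')
for n in ['side','top']:
  for q in ['knob_center','knob_foot','knob_pointer','dial','spindle_tip','spindle_seat','off_mark','warmer','jam_center','stamp_center','cup_center']:
    r=models.look_for(n,q); print(n,q,[(np.round(np.array(x['location'])*[560,420],1),round(x['score'],2)) for x in r[:2]])
E
```

```text
pics
{'time_s': 0.0, 'joint_positions': array([-1.25  ,  0.3427,  1.525 , -0.    ,  1.2754, -0.146 ]), 'joint_velocities': array([ 0.0014, -0.001 ,  0.0007, -0.0017, -0.0005, -0.0022]), 'tau': array([ -0.0014, -43.1248, -24.4221,   0.0717,   0.0559,  -0.0001]), 'tool_pos': array([ 0.2361, -0.4684,  0.226 ]), 'orientation': array([-0.0005,  0.8515, -0.5244, -0.0006]), 'force': array([ 0.6679, -0.6543, -0.2485]), 'torque': array([-0.0451,  0.0304, -0.0029]), 'width': 0.9965081183606589} 0.0188
side {'fx': 414.9015772724862, 'fy': 414.9015772724862, 'cx': 286.61900267553375, 'cy': 210.60266047662532, 'xyz': array([0.0628, 0.7564, 0.47  ]), 'rotation': array([ 0.1398, -0.2122,  0.7954, -0.5502])}
top {'fx': 401.2991090628085, 'fy': 401.2991090628085, 'cx': 272.85355221119556, 'cy': 207.93119378964445, 'xyz': array([ 0.4035, -0.0968,  1.2691]), 'rotation': array([-0.0504,  0.7091, -0.7022,  0.0381])}
wrist {'fx': 374.26373586107724, 'fy': 374.26373586107724, 'cx': 279.0196819024565, 'cy': 212.16593336020327, 'xyz': array([ 0.2998, -0.4354,  0.3846]), 'rotation': array([ 0.1153,  0.8438, -
[... 326 characters left out ...]
ay([273.4, 226.9]), 0.85)]
side warmer []
side jam_center []
side stamp_center [(array([216.2, 309.3]), 0.6)]
side cup_center [(array([310.2, 192.1]), 0.74)]
top knob_center [(array([356. , 257.2]), 0.62)]
top knob_foot [(array([358.5, 253.9]), 0.58)]
top knob_pointer [(array([356.1, 254.4]), 0.48)]
top dial [(array([262. , 210.5]), 0.63), (array([357. , 256.2]), 0.31)]
top spindle_tip [(array([395.9, 172.2]), 0.6), (array([259.3, 210.9]), 0.39)]
top spindle_seat [(array([260.1, 210. ]), 0.59)]
top off_mark [(array([260.4, 210. ]), 0.57)]
top warmer []
top jam_center [(array([352. , 182.9]), 0.7)]
top stamp_center [(array([166.8, 228.5]), 0.61)]
top cup_center [(array([396. , 173.7]), 0.83)]
```

```bash
sed -i "s/np.array(ci\['rotation'\])/rm(ci)/g" h.py
cat >> h.py <<'E'
def rm(ci):
    w,x,y,z=ci['rotation']; return R.from_quat([x,y,z,w]).as_matrix()
E
python3 -c "
import cv2
a=cv2.imread('pics/top0.png');cv2.imwrite('pics/top0c.png',cv2.resize(a[130:310,130:430],None,fx=2.6,fy=2.6,interpolation=2))
a=cv2.imread('pics/side0.png');cv2.imwrite('pics/side0c.png',cv2.resize(a[130:350,190:430],None,fx=2.6,fy=2.6,interpolation=2))
"
```

```text
(no output)
```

View pics/top0c.png

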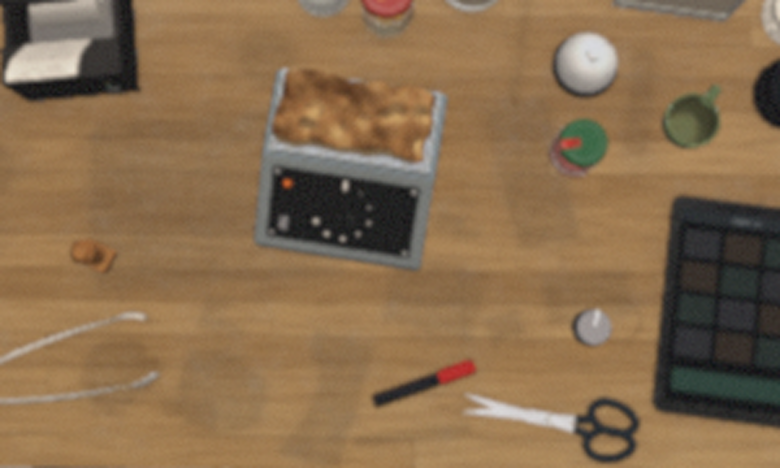

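View pics/side0c.png

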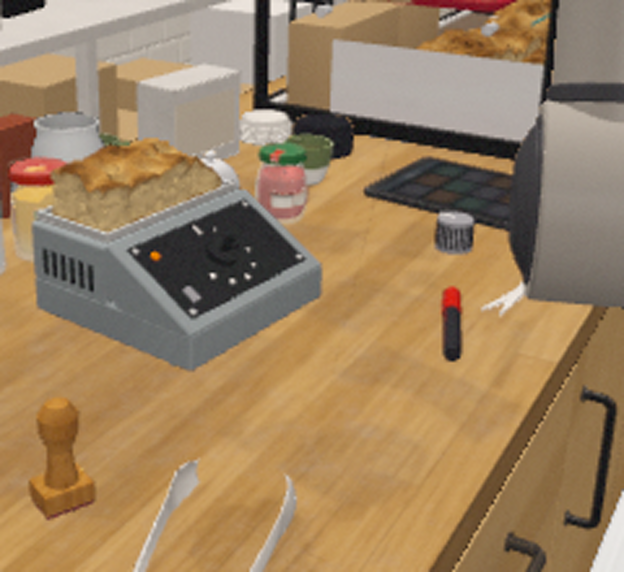

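View pics/top0.png

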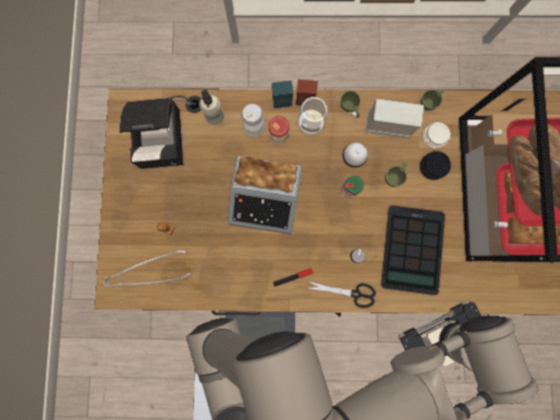

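View pics/wrist0.png

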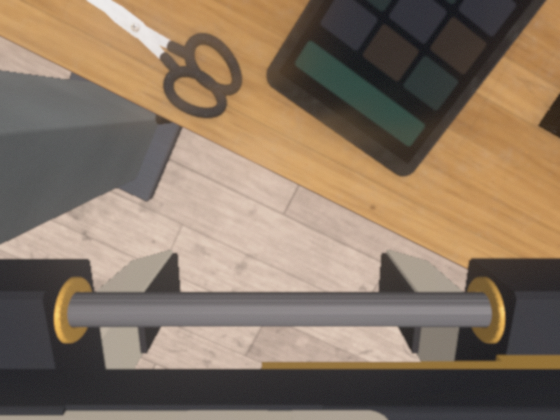

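Run:
```python
from h import *
from scipy.optimize import least_squares
np.set_printoptions(precision=4,suppress=True)
T=imaging.camera_info('top');S=imaging.camera_info('side')
def tri(*obs):
    f=lambda p: np.concatenate([proj(c,p)-uv for c,uv in obs]); r=least_squares(f,[.4,0,.05]); return r.x,r.fun
print('knob',tri((T,[356.5,255.5]),(S,[364.7,218.4])), atz(T,356.5,255.5,.03))
print('off',tri((T,[262.6,201]),(S,[190+197/2.6,130+230/2.6])))
print('dial',atz(T,262,209.5,.075),tri((T,[262,209.5]),(S,[275,229])))
# wrist cam in tool frame
o=arm.get_obs();W=imaging.camera_info('wrist')
w,x,y,z=o['orientation'];RT=R.from_quat([x,y,z,w]).as_matrix()
print('tool axes',RT); print('cam in tool',RT.T@(W['xyz']-o['tool_pos'])); print(RT.T@rm(W))
```

```text
knob (array([ 0.4133, -0.3338,  0.0217]), array([ 0.211 ,  0.6252, -0.624 , -0.0148])) [ 0.4151 -0.3316  0.03  ]
off (array([ 0.571 , -0.0456,  0.0883]), array([ 0.2892,  0.5384, -0.5003, -0.0744]))
dial [ 0.5487 -0.0427  0.075 ] (array([ 0.5457, -0.0444,  0.0663]), array([ 0.6859,  1.3297, -1.2031, -0.1639]))
tool axes [[ 0.45   -0.893   0.    ]
 [-0.893  -0.45   -0.0001]
 [ 0.0001  0.     -1.    ]]
cam in tool [-0.0011 -0.0717 -0.1584]
[[ 1.      0.0008 -0.0002]
 [-0.0007  0.963   0.2695]
 [ 0.0004 -0.2695  0.963 ]]
```

```bash
cat >> h.py <<'E'
import json
def state():
    o=arm.get_obs(); w,x,y,z=o['orientation']; Rt=R.from_quat([x,y,z,w]).as_matrix()
    A=np.degrees(np.arctan2(Rt[1,0],Rt[0,0])); return o,np.array(o['tool_pos']),A
def plan(p1,A1,N,p0=None,A0=None,g=91.8):
    o,p,A=state()
    p0=p if p0 is None else np.array(p0,float); A0=A if A0 is None else A0
    pc,Ac=p0.copy(),A0; rows=[]
    for i in range(1,N+1):
        pt=p0+(np.array(p1)-p0)*i/N; At=A0+(A1-A0)*i/N
        a=np.radians(Ac); tx=np.array([np.cos(a),np.sin(a),0]); ty=np.array([np.sin(a),-np.cos(a),0])
        d=(pt-pc)*1000; t=[round(float(d@tx),1),round(float(d@ty),1),round(float(-d[2]),1)]
        s=round(-(At-Ac),1); rows.append({"travel":t,"spin":s,"gripper":g})
        pc=pc+(t[0]*tx+t[1]*ty+np.array([0,0,-t[2]]))/1000; Ac-=s
    for k in range(0,N,8): print(json.dumps(rows[k:k+8]))
    print('end',pc,Ac)
E
python3 - <<'E'
from h import *
plan([.568,-.044,.19],90,22)
E
```

```text
[{"travel": [-10.5, -22.2, 1.7], "spin": -7.0, "gripper": 91.8}, {"travel": [-7.6, -23.2, 1.6], "spin": -6.9, "gripper": 91.8}, {"travel": [-4.9, -24.0, 1.7], "spin": -7.0, "gripper": 91.8}, {"travel": [-1.8, -24.5, 1.7], "spin": -7.0, "gripper": 91.8}, {"travel": [1.1, -24.4, 1.6], "spin": -6.9, "gripper": 91.8}, {"travel": [4.0, -24.2, 1.7], "spin": -7.0, "gripper": 91.8}, {"travel": [7.0, -23.5, 1.7], "spin": -7.0, "gripper": 91.8}, {"travel": [9.8, -22.5, 1.7], "spin": -6.9, "gripper": 91.8}]
[{"travel": [12.4, -21.1, 1.6], "spin": -7.0, "gripper": 91.8}, {"travel": [14.9, -19.4, 1.7], "spin": -7.0, "gripper": 91.8}, {"travel": [17.1, -17.5, 1.7], "spin": -6.9, "gripper": 91.8}, {"travel": [19.2, -15.3, 1.6], "spin": -7.0, "gripper": 91.8}, {"travel": [20.8, -12.9, 1.7], "spin": -7.0, "gripper": 91.8}, {"travel": [22.3, -10.2, 1.7], "spin": -6.9, "gripper": 91.8}, {"travel": [23.3, -7.5, 1.6], "spin": -7.0, "gripper": 91.8}, {"travel": [24.1, -4.6, 1.7], "spin": -7.0, "gripper": 91.8}]
[{"travel": [24.4, -1.6, 1.7], "spin": -6.9, "gripper": 91.8}, {"travel": [24.5, 1.3, 1.7], "spin": -7.0, "gripper": 91.8}, {"travel": [24.1, 4.4, 1.6], "spin": -7.0, "gripper": 91.8}, {"travel": [23.4, 7.2, 1.7], "spin": -6.9, "gripper": 91.8}, {"travel": [22.4, 10.0, 1.7], "spin": -7.0, "gripper": 91.8}, {"travel": [21.0, 12.6, 1.6], "spin": -7.0, "gripper": 91.8}]
end [ 0.56801262 -0.04401537  0.1900334 ] 90.0460955840951
```

Request:
carry_out(
  commands=[
    {"travel": [-23, -49, 4]},
    {"travel": [-23, -49, 4]},
    {"travel": [-23, -49, 4]},
    {"travel": [-23, -49, 4]},
    {"travel": [-23, -49, 4]},
    {"travel": [-23, -49, 4]},
    {"travel": [-23, -49, 4]},
    {"travel": [-23, -49, 4]},
  ],
)

```text
$.commands[0]: bad value
```

Request:
carry_out(
  commands=[
    {"travel": [-23, -49, 2]},
    {"travel": [-22, -46, 2]},
    {"spin": -8.5},
    {"spin": -8.5},
    {"spin": -8.5},
    {"spin": -8.5},
    {"spin": -8.5},
    {"spin": -8.5},
  ],
)

```text
$.commands[0]: bad value
```

Request:
carry_out(
  commands=[
    {"spin": -8.5},
    {"spin": -8.5},
    {"spin": -8.5},
    {"spin": -8.5},
    {"spin": -8.5},
    {"spin": -8.5},
    {"spin": -8.5},
    {"spin": -8.5},
  ],
)

```text
$.commands[0]: bad value
```

Request:
carry_out(
  commands=[
    {"spin": -8.5},
    {"spin": -8.5},
    {"spin": -8.5},
    {"spin": -8.5},
    {"spin": 0},
    {"spin": 0},
  ],
)

```text
$.commands[0]: bad value
```

Run:
```python
from h import *
o,p,A=state(); print(p,A,o['time_s'],o['joint_positions'])
im=cap('wrist','w1.png')
```

```text
[ 0.23628664 -0.46884163  0.2267334 ] -63.25390441590491 1.25 [-1.24999768e+00  3.42013902e-01  1.52409969e+00 -1.66679426e-05
  1.27540144e+00 -1.46003929e-01]
```

View pics/w1.png

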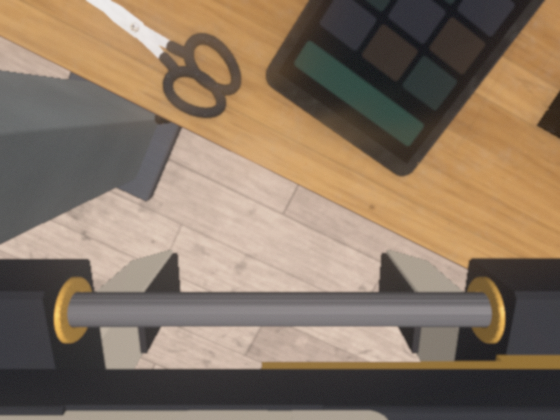

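Request:
carry_out(
  commands=[
    {"travel": [-23, -49, 4], "spin": 0, "gripper": 91},
    {"travel": [-23, -49, 4], "spin": 0, "gripper": 91},
    {"travel": [-23, -49, 4], "spin": 0, "gripper": 91},
    {"travel": [-23, -49, 4], "spin": 0, "gripper": 91},
    {"travel": [-23, -49, 4], "spin": 0, "gripper": 91},
    {"travel": [-23, -49, 4], "spin": 0, "gripper": 91},
    {"travel": [-23, -49, 4], "spin": 0, "gripper": 91},
    {"travel": [-23, -49, 4], "spin": 0, "gripper": 91},
  ],
)

```text
time_s: 2.1
tool_pos: [0.4835, -0.1532, 0.1973]
orientation: [0.0, 0.851, -0.524, 0.0]
force: [0.2, -1.0, -0.6]
width: 0.993
```

Request:
carry_out(
  commands=[
    {"travel": [-23, -49, 2], "spin": 0, "gripper": 91},
    {"travel": [-22, -46, 2], "spin": 0, "gripper": 91},
    {"travel": [0, 0, 0], "spin": -8.5, "gripper": 91},
    {"travel": [0, 0, 0], "spin": -8.5, "gripper": 91},
    {"travel": [0, 0, 0], "spin": -8.5, "gripper": 91},
    {"travel": [0, 0, 0], "spin": -8.5, "gripper": 91},
    {"travel": [0, 0, 0], "spin": -8.5, "gripper": 91},
    {"travel": [0, 0, 0], "spin": -8.5, "gripper": 91},
  ],
)

```text
time_s: 2.9
tool_pos: [0.5439, -0.0761, 0.1934]
orientation: [0.0, 0.995, -0.104, -0.0]
force: [0.2, -0.7, 0.1]
width: 0.989
```

Request:
carry_out(
  commands=[
    {"travel": [0, 0, 0], "spin": -8.5, "gripper": 91},
    {"travel": [0, 0, 0], "spin": -8.5, "gripper": 91},
    {"travel": [0, 0, 0], "spin": -8.5, "gripper": 91},
    {"travel": [0, 0, 0], "spin": -8.5, "gripper": 91},
    {"travel": [0, 0, 0], "spin": -8.5, "gripper": 91},
    {"travel": [0, 0, 0], "spin": -8.5, "gripper": 91},
    {"travel": [0, 0, 0], "spin": -8.5, "gripper": 91},
    {"travel": [0, 0, 0], "spin": -8.5, "gripper": 91},
  ],
)

```text
time_s: 3.7
tool_pos: [0.5439, -0.0761, 0.1934]
orientation: [0.0, 0.883, 0.47, -0.0]
force: [0.2, -0.2, -0.3]
width: 0.991
```

Request:
carry_out(
  commands=[
    {"travel": [0, 0, 0], "spin": -8.5, "gripper": 91},
    {"travel": [0, 0, 0], "spin": -8.5, "gripper": 91},
    {"travel": [0, 0, 0], "spin": -8.5, "gripper": 91},
    {"travel": [0, 0, 0], "spin": -8.5, "gripper": 91},
    {"travel": [0, 0, 0], "spin": 0, "gripper": 91},
    {"travel": [0, 0, 0], "spin": 0, "gripper": 91},
  ],
)

```text
time_s: 4.3
tool_pos: [0.5439, -0.0761, 0.1934]
orientation: [0.0, 0.71, 0.704, -0.0]
force: [-0.4, 0.2, 0.8]
width: 0.99
```

Run:
```python
from h import *
o,p,A=state(); print(p,A,o['time_s'],o['joint_positions'])
im=cap('wrist','w2.png')
```

```text
[ 0.54388771 -0.07612029  0.19344746] 89.51339609503863 4.3 [-2.78588217e-01  4.14084828e-01  1.50948815e+00 -5.72890664e-05
  1.21794720e+00 -1.84087191e+00]
```

View pics/w2.png

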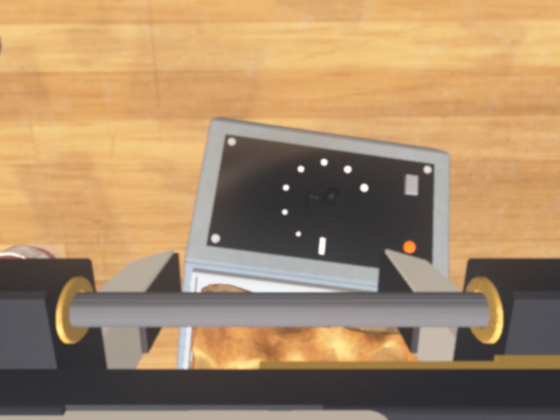

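Run:
```python
import cv2,numpy as np
a=cv2.imread('pics/w2.png')[140:265,255:395].astype(float)
a=cv2.resize(a,None,fx=5,fy=4.5,interpolation=2); a=np.clip((a/255)**0.45*255,0,255)
cv2.imwrite('pics/w2c.png',a)
```

```text
[ WARN:0@0.158] global loadsave.cpp:1063 imwrite_ Unsupported depth image for selected encoder is fallbacked to CV_8U.
```

View pics/w2c.png

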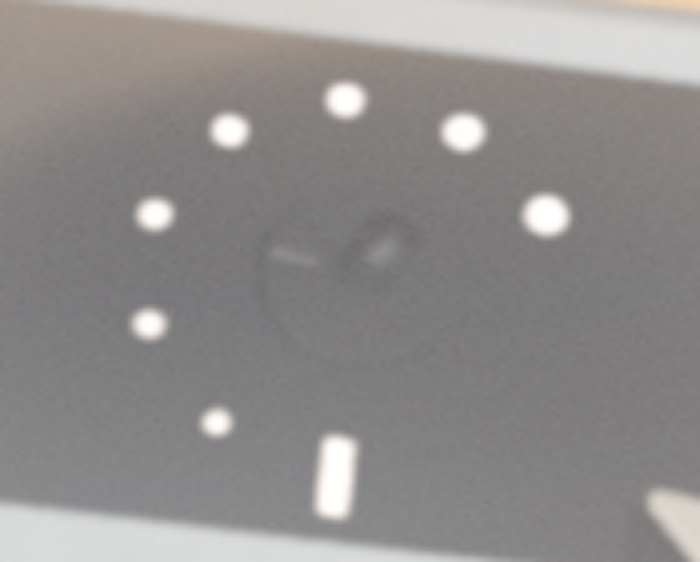

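```bash
cat >> h.py <<'E'
from scipy.optimize import least_squares
def blobs(im,roi,th=190):
    g=im.min(axis=2).astype(np.uint8); m=np.zeros_like(g); r0,r1,c0,c1=roi; m[r0:r1,c0:c1]=(g[r0:r1,c0:c1]>th)
    n,l,s,c=cv2.connectedComponentsWithStats(m); return [(c[i],s[i,4]) for i in range(1,n) if s[i,4]>4]
def Rd(yaw):
    return R.from_euler('zy',[yaw,-np.pi/6]).as_matrix()
def dialpt(q,loc):
    return np.array([q[0],q[1],.071])+Rd(q[2])@np.array(loc)
E
python3 - <<'E'
from h import *
np.set_printoptions(precision=4,suppress=True)
W=imaging.camera_info('wrist'); im=cv2.imread('pics/w2.png')
b=blobs(im,(150,260,275,380)); 
for c,s in b: print(c,s)
mk=min(b,key=lambda t:abs(t[0][0]-322)+abs(t[0][1]-246))[0]
dots=[c for c,s in b if c is not mk]
ctr=np.array([326,203.])
# order clockwise seen from outside, from mark
def ang(c): return np.arctan2(c[1]-ctr[1],c[0]-ctr[0])
a0=ang(mk); dots.sort(key=lambda c:(ang(c)-a0)%(2*np.pi))
print([np.degrees((ang(c)-a0)%(2*np.pi)).round() for c in dots])
def res(q):
    r=[proj(W,dialpt(q,[.034,0,.0015]))-mk]
    for i,c in enumerate(dots):
        t=-(q[4]+i*q[5]); r.append(proj(W,dialpt(q,[q[3]*np.cos(t),q[3]*np.sin(t),.0015]))-c)
    return np.concatenate(r)
s=least_squares(res,[.546,-.044,-.1,.034,.5,.6]); print(s.x,np.degrees(s.x[[2,4,5]]),np.abs(s.fun).max())
q=s.x
print('tip px',proj(W,dialpt(q,[0,0,.029])),'base',proj(W,dialpt(q,[0,0,.008])))
# key pixel candidates: backproject to plane h=13mm
for u,v in [(272,252),(316,262),(294,257)]:
    px=np.array([255+u/5,140+v/4.5]); o,d=ray(W,*px); n=Rd(q[2])[:,2]; p0=dialpt(q,[0,0,.013])
    X=o+d*((p0-o)@n)/(d@n); l=Rd(q[2]).T@(X-dialpt(q,[0,0,0])); print(px,l,'cw deg',np.degrees(-np.arctan2(l[1],l[0])))
E
```

```text
[323.5862 161.7241] 29
[300.56 168.6 ] 25
[347.1944 168.8333] 36
[285.5 187.2] 20
[363.9286 187.1905] 42
[284.4 211.6] 15
[297.7143 233.5   ] 14
[321.6163 245.6395] 86
[np.float64(37.0), np.float64(72.0), np.float64(105.0), np.float64(138.0), np.float64(171.0), np.float64(206.0), np.float64(242.0)]
[ 0.5409 -0.0398 -0.1149  0.0327  0.6108  0.6044] [-6.5853 34.9972 34.6293] 0.4686379775925218
tip px [329.778  190.8102] base [326.2089 199.2816]
[309.4 196. ] [ 0.0003 -0.013   0.013 ] cw deg 88.52333950218424
[318.2    198.2222] [ 0.0013 -0.0064  0.013 ] cw deg 78.15100853290319
[313.8    197.1111] [ 0.0008 -0.0097  0.013 ] cw deg 85.05197882113274
```

Request:
carry_out(
  commands=[
    {"travel": [12, -3, 10], "spin": 3, "gripper": 91},
    {"travel": [12, -3, 18], "spin": 3, "gripper": 91},
    {"travel": [12, -3, 15], "spin": 0, "gripper": 91},
    {"travel": [0, 0, 10], "spin": 0, "gripper": 91},
    {"travel": [0, 0, 0], "spin": 0, "gripper": 91},
    {"travel": [0, 0, 0], "spin": 0, "gripper": 91},
  ],
)

```text
time_s: 4.95
tool_pos: [0.5374, -0.0403, 0.1408]
orientation: [0.0, 0.745, 0.667, 0.0]
force: [0.8, -0.3, 0.4]
width: 0.992
```

```bash
cat > fit.py <<'E'
from h import *
np.set_printoptions(precision=4,suppress=True)
def fit(im,W,roi,q0=[.541,-.040,-.115,.0327,.61,.605],th=190):
    b=blobs(im,roi,th); q=np.array(q0)
    locs=[[.034,0,.0015]]+[None]*7
    def pts(q): return [proj(W,dialpt(q,[.034,0,.0015]))]+[proj(W,dialpt(q,[q[3]*np.cos(q[4]+i*q[5]),-q[3]*np.sin(q[4]+i*q[5]),.0015])) for i in range(7)]
    for it in range(3):
        P=pts(q); pairs=[]
        for i,p in enumerate(P):
            c=min(b,key=lambda t:np.hypot(*(t[0]-p)))[0]
            if np.hypot(*(c-p))<14: pairs.append((i,c))
        s=least_squares(lambda q:np.concatenate([pts(q)[i]-c for i,c in pairs]),q); q=s.x
    print('q',q,'n',len(pairs),'maxres',np.abs(s.fun).max()); return q
E
python3 - <<'E'
from fit import *
o,p,A=state(); print(p,A,o['time_s'])
im=cap('wrist','w3.png'); W=imaging.camera_info('wrist')
q=fit(cv2.imread('pics/w3.png'),W,(60,285,180,400))
c=proj(W,dialpt(q,[0,0,.01])).astype(int); print(c)
a=im[c[1]-42:c[1]+42,c[0]-50:c[0]+50,::-1].astype(float); a=cv2.resize(a,None,fx=7,fy=7,interpolation=cv2.INTER_CUBIC)
cv2.imwrite('pics/w3c.png',np.clip((np.clip(a,0,255)/255)**.45*255*1.2-30,0,255).astype(np.uint8))
E
```

```text
[ 0.5374 -0.0403  0.1408] 83.69204206297239 4.95
q [ 0.5403 -0.0404 -0.0972  0.0324  0.5835  0.6188] n 8 maxres 3.946609380910445
[277 227]
```

View pics/w3.png

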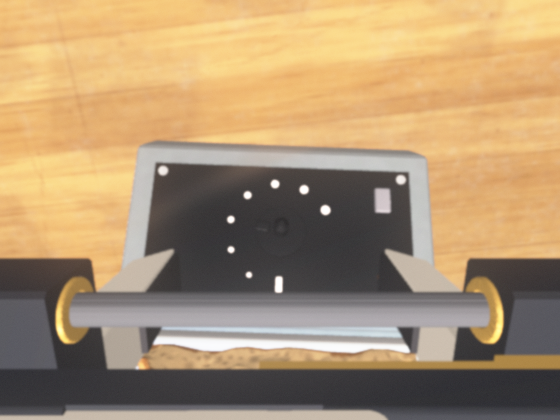

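View pics/w3c.png

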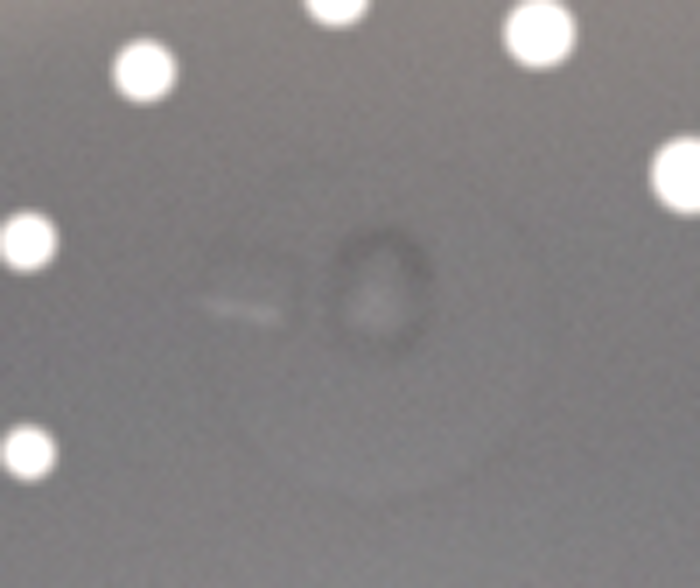

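Run:
```python
from fit import *
W=imaging.camera_info('wrist'); im=cv2.imread('pics/w3.png')
q=fit(im,W,(60,278,180,400)); q2=fit(im,W,(60,278,180,400),th=150)
q=q2
for h in (.008,.0105,.013):
  L=[]
  for u,v in [(205,302),(280,318)]:
    px=np.array([277-50+(u-3)/7,227-42+(v-3)/7]); o,d=ray(W,*px); n=Rd(q[2])[:,2]; p0=dialpt(q,[0,0,h])
    X=o+d*((p0-o)@n)/(d@n); L.append(Rd(q[2]).T@(X-dialpt(q,[0,0,0])))
  dd=L[0]-L[1]; print(h,L,'dir cw deg',np.degrees(-np.arctan2(dd[1],dd[0])))
# draw predictions
a=cv2.cvtColor(np.zeros((1,1,3),np.uint8),cv2.COLOR_RGB2BGR)
c=(277,227); k=7
img=cv2.imread('pics/w3c.png')
def dr(l,col):
    P=[((proj(W,dialpt(q,x))-[c[0]-50,c[1]-42])*k+3).astype(int).tolist() for x in l]; cv2.polylines(img,[np.array(P)],True,col,1)
def keybox(deg,h): 
    t=-np.radians(deg); e=np.array([np.cos(t),np.sin(t),0]); f=np.array([-e[1],e[0],0])
    return [e*r+f*s+[0,0,h] for r,s in ((.007,.003),(.0155,.003),(.0155,-.003),(.007,-.003))]
th=np.linspace(0,2*np.pi,40)
dr([[.016*np.cos(t),.016*np.sin(t),.008] for t in th],(255,200,0))
dr([[.0045*np.cos(t),.0045*np.sin(t),.008] for t in th],(255,0,200))
for deg,col in ((95,(0,255,0)),(105,(0,0,255))): dr(keybox(deg,.013),col)
cv2.imwrite('pics/w3d.png',img)
```

```text
q [ 0.5396 -0.0407 -0.0796  0.0321  0.5753  0.6268] n 8 maxres 6.607844243901582
q [ 0.5395 -0.0407 -0.0803  0.0321  0.5736  0.6271] n 8 maxres 6.904691560197875
0.008 [array([-0.0001, -0.0134,  0.008 ]), array([ 0.0015, -0.0067,  0.008 ])] dir cw deg 103.64262357781638
0.0105 [array([ 0.0004, -0.0131,  0.0105]), array([ 0.002 , -0.0065,  0.0105])] dir cw deg 103.642623577816
0.013 [array([ 0.001 , -0.0128,  0.013 ]), array([ 0.0025, -0.0062,  0.013 ])] dir cw deg 103.64262357781648
```

View pics/w3d.png

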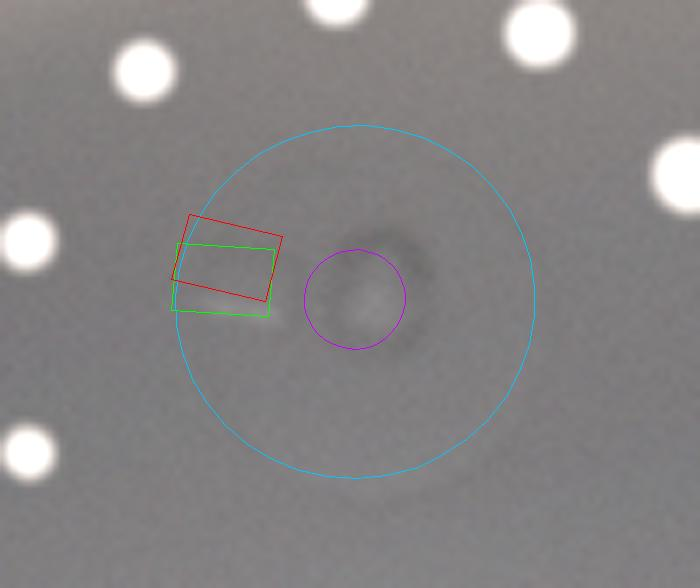

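Run:
```python
from fit import *
W=imaging.camera_info('wrist'); im=cv2.imread('pics/w3.png')
b=blobs(im,(60,284,180,400))
def pts(q): return [proj(W,dialpt(q,[.0327*np.cos(.6093+i*.6047),-.0327*np.sin(.6093+i*.6047),.0015])) for i in range(7)]
q=np.array([.5405,-.0402,-.115])
for it in range(3):
    P=pts(q); C=np.array([min(b,key=lambda t:np.hypot(*(t[0]-p)))[0] for p in P])
    s=least_squares(lambda q:(np.array(pts(q))-C).ravel(),q); q=s.x
print(q,np.degrees(q[2]),s.fun.reshape(-1,2)); 
# joint with two unknown: adding scale height?
for h in (.008,.0105,.013):
  L=[]
  for u,v in [(205,302),(280,318)]:
    px=np.array([277-50+(u-3)/7,227-42+(v-3)/7]); o,d=ray(W,*px); n=Rd(q[2])[:,2]; p0=dialpt(q,[0,0,h])
    X=o+d*((p0-o)@n)/(d@n); L.append(Rd(q[2]).T@(X-dialpt(q,[0,0,0])))
  dd=L[0]-L[1]; print(h,L,'dir cw deg',np.degrees(-np.arctan2(dd[1],dd[0])))
c=(277,227); k=7
img=cv2.imread('pics/w3c.png')
def dr(l,col):
    P=[((proj(W,dialpt(q,x))-[c[0]-50,c[1]-42])*k+3).astype(int).tolist() for x in l]; cv2.polylines(img,[np.array(P)],True,col,1)
def keybox(deg,h): 
    t=-np.radians(deg); e=np.array([np.cos(t),np.sin(t),0]); f=np.array([-e[1],e[0],0])
    return [e*r+f*s+[0,0,h] for r,s in ((.007,.003),(.0155,.003),(.0155,-.003),(.007,-.003))]
th=np.linspace(0,2*np.pi,40)
dr([[.016*np.cos(t),.016*np.sin(t),.008] for t in th],(255,200,0))
dr([[.0045*np.cos(t),.0045*np.sin(t),.008] for t in th],(255,0,200))
for deg,col in ((97,(0,255,0)),): dr(keybox(deg,.013),col);dr(keybox(deg,.008),(0,0,255))
cv2.imwrite('pics/w3d.png',img)
```

```text
[ 0.5414 -0.0401 -0.1165] -6.675194949155645 [[-0.2151 -0.5415]
 [ 0.2184 -0.0794]
 [ 0.3067  0.3606]
 [ 0.2511  0.1929]
 [-0.0399  0.1578]
 [-0.0534 -0.2068]
 [-0.4579  0.0769]]
0.008 [array([-0.0013, -0.0143,  0.008 ]), array([ 0.0001, -0.0075,  0.008 ])] dir cw deg 101.56873559886807
0.0105 [array([-0.0008, -0.0139,  0.0105]), array([ 0.0006, -0.0072,  0.0105])] dir cw deg 101.56873559886854
0.013 [array([-0.0003, -0.0136,  0.013 ]), array([ 0.0011, -0.007 ,  0.013 ])] dir cw deg 101.56873559886893
```

View pics/w3d.png

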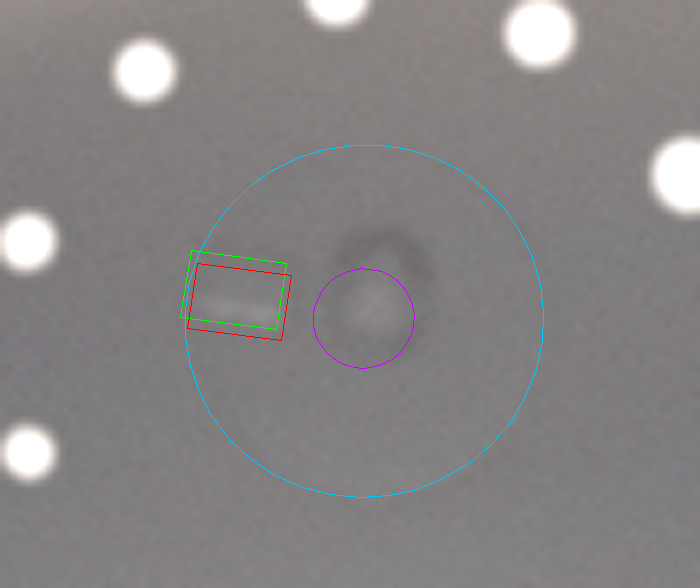

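Request:
carry_out(
  commands=[
    {"travel": [-20, -5, 0], "spin": 0, "gripper": 91},
    {"travel": [-40, -9, 0], "spin": 0, "gripper": 91},
    {"travel": [-40, -9, 0], "spin": 0, "gripper": 91},
    {"travel": [-45, -10, 0], "spin": 0, "gripper": 91},
    {"travel": [-45, -10, 0], "spin": 0, "gripper": 91},
    {"travel": [-45, -10, 0], "spin": 0, "gripper": 91},
    {"travel": [-40, -9, 0], "spin": 0, "gripper": 91},
    {"travel": [-30, -9, 0], "spin": 0, "gripper": 91},
  ],
)

```text
time_s: 5.8
tool_pos: [0.4323, -0.3386, 0.1415]
orientation: [0.001, 0.745, 0.667, -0.0]
force: [0.5, 0.5, -0.4]
width: 0.991
```

Request:
carry_out(
  commands=[
    {"travel": [0, 0, 0], "spin": 0, "gripper": 91},
    {"travel": [0, 0, 0], "spin": 0, "gripper": 91},
  ],
)

```text
time_s: 6.0
tool_pos: [0.4329, -0.3361, 0.141]
orientation: [0.0, 0.745, 0.667, 0.0]
force: [1.2, -0.5, -0.8]
width: 0.99
```

Run:
```python
from fit import *
o,p,A=state(); print(p,A,o['time_s'])
im=cap('wrist','w4.png'); W=imaging.camera_info('wrist')
c=proj(W,[.4133,-.3325,.036]).astype(int); print(c)
a=im[c[1]-50:c[1]+50,c[0]-60:c[0]+60,::-1]; cv2.imwrite('pics/w4c.png',cv2.resize(a,None,fx=6,fy=6,interpolation=cv2.INTER_CUBIC))
```

```text
[ 0.4329 -0.3361  0.141 ] 83.59658284461463 6.0
[278 185]
```

View pics/w4.png

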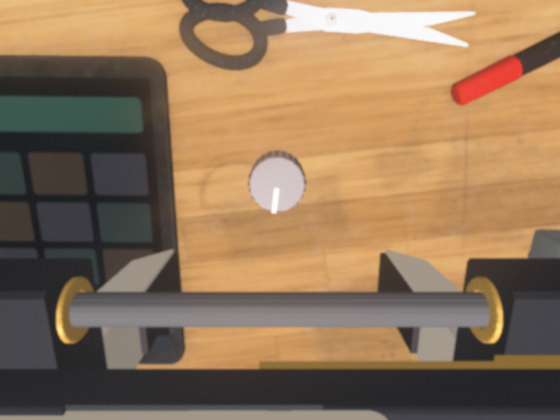

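View pics/w4c.png

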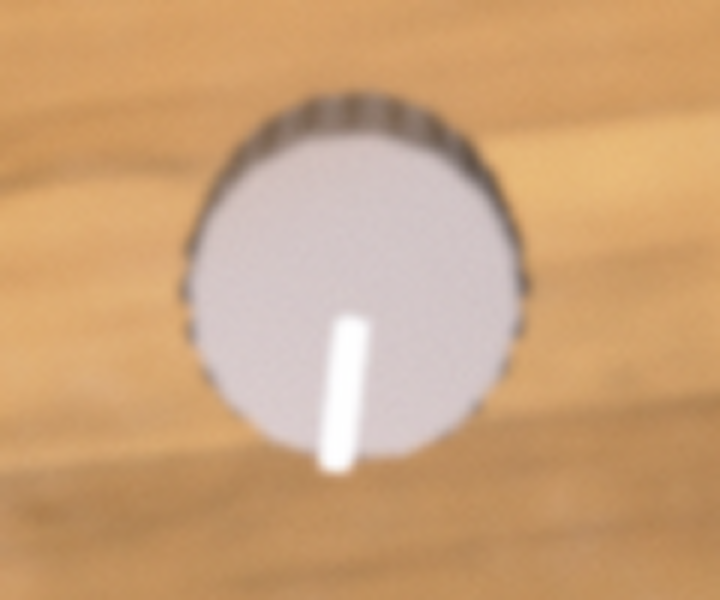

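Run:
```python
from fit import *
W=imaging.camera_info('wrist')
f=lambda u,v: atz(W,278-60+(u-2.5)/6,185-50+(v-2.5)/6,.036)
c=f(356,294); e=f(336,470); i=f(352,318); print(c,np.hypot(*(e-c)[:2]),f(521,294)-f(190,294),f(356,457)-f(356,132))
print(np.degrees(np.arctan2(*(e-c)[1::-1])),np.degrees(np.arctan2(*(e-i)[1::-1])))
```

```text
[ 0.4119 -0.3338  0.036 ] 0.021940159873098334 [0.0043 0.0392 0.    ] [ 0.0392 -0.0044  0.    ]
-12.735092792626462 -12.278840261262628
```

Request:
carry_out(
  commands=[
    {"travel": [0, 0, 0], "spin": 8.3, "gripper": 70},
    {"travel": [0, 0, 0], "spin": 8.3, "gripper": 70},
    {"travel": [0, 0, 0], "spin": 8.3, "gripper": 70},
    {"travel": [0, 0, 0], "spin": 8.3, "gripper": 70},
    {"travel": [0, 0, 0], "spin": 8.3, "gripper": 70},
    {"travel": [0, 0, 0], "spin": 8.3, "gripper": 70},
    {"travel": [0, 0, 0], "spin": 8.3, "gripper": 70},
    {"travel": [0, 0, 0], "spin": 8.3, "gripper": 70},
  ],
)

```text
time_s: 6.85
tool_pos: [0.4339, -0.3338, 0.1408]
orientation: [0.0, 0.989, 0.149, 0.0]
force: [0.1, 0.1, 0.3]
width: 0.765
```

Request:
carry_out(
  commands=[
    {"travel": [0, 0, 0], "spin": 8.3, "gripper": 70},
    {"travel": [0, 0, 0], "spin": 8.4, "gripper": 70},
    {"travel": [-10, -1, 10], "spin": 0, "gripper": 70},
    {"travel": [-11, -1, 20], "spin": 0, "gripper": 70},
    {"travel": [0, 0, 25], "spin": 0, "gripper": 70},
    {"travel": [0, 0, 15], "spin": 0, "gripper": 70},
    {"travel": [0, 0, 0], "spin": 0, "gripper": 70},
  ],
)

```text
time_s: 7.55
tool_pos: [0.4118, -0.3313, 0.069]
orientation: [-0.001, 1.0, 0.006, -0.001]
force: [0.1, -0.0, 0.4]
width: 0.759
```

Run:
```python
from fit import *
o,p,A=state(); print(p,A,o['time_s'],o['width'])
im=cap('wrist','w5.png')
```

```text
[ 0.4118 -0.3313  0.069 ] 0.7350786690067629 7.55 0.759288800835048
```

View pics/w5.png

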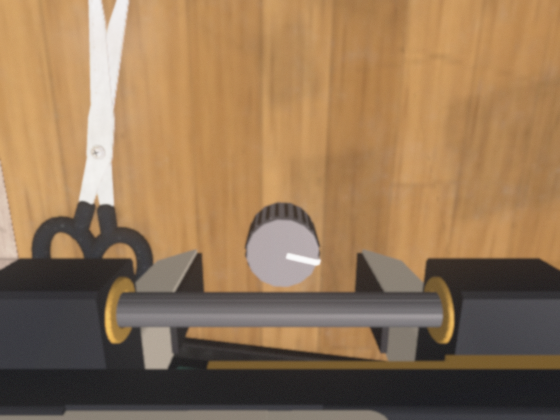

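Run:
```python
from fit import *
W=imaging.camera_info('wrist')
c=atz(W,283,248,.036); e=atz(W,321,262.5,.036); i=atz(W,287,256.5,.036);print(c, np.hypot(*(e-c)[:2]),np.degrees(np.arctan2(*(e-c)[1::-1])),np.degrees(np.arctan2(*(e-i)[1::-1])),atz(W,319.5,248,.036)-atz(W,246.5,248,.036))
```

```text
[ 0.4134 -0.3332  0.036 ] 0.02279385564056366 -21.323546343126736 -9.914601253422681 [0.0401 0.0006 0.    ]
```

Request:
carry_out(
  commands=[
    {"travel": [1, 2.5, 20], "spin": 0, "gripper": 70},
    {"travel": [0, 0, 25], "spin": 0, "gripper": 70},
    {"travel": [0, 0, 15], "spin": 0, "gripper": 70},
    {"travel": [0, 0, 0], "spin": 0, "gripper": 70},
    {"travel": [0, 0, 0], "spin": 0, "gripper": 30},
    {"travel": [0, 0, 0], "spin": 0, "gripper": 30},
    {"travel": [0, 0, 0], "spin": 0, "gripper": 30},
    {"travel": [0, 0, 0], "spin": 0, "gripper": 30},
  ],
  grip_force=12,
)

```text
time_s: 8.4
tool_pos: [0.4135, -0.3362, 0.0113]
orientation: [0.001, 1.0, 0.006, 0.001]
force: [0.4, 0.4, 0.0]
width: 0.467
```

Request:
carry_out(
  commands=[
    {"travel": [0, 0, 0], "spin": 0, "gripper": 30},
    {"travel": [0, 0, 0], "spin": 0, "gripper": 30},
    {"travel": [0, 0, 0], "spin": 0, "gripper": 30},
  ],
)

```text
time_s: 8.7
tool_pos: [0.4135, -0.3362, 0.0112]
orientation: [0.0, 1.0, 0.006, 0.0]
force: [-1.2, 0.6, 6.8]
width: 0.449
```

Run:
```python
from fit import *
o,p,A=state(); print(p,A,o['time_s'],o['width']*92,o['force'])
im=cap('wrist','w6.png')
```

```text
[ 0.4135 -0.3362  0.0112] 0.6413118401782363 8.7 41.26773885684355 [-1.2277  0.608   6.8131]
```

View pics/w6.png

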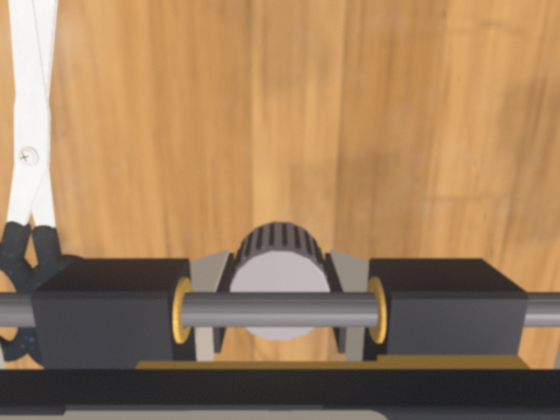

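Run:
```python
from fit import *
W=imaging.camera_info('wrist');o,p,A=state()
a=np.radians(A); tx=np.array([np.cos(a),np.sin(a),0]); ty=np.array([np.sin(a),-np.cos(a),0])
for v in (288,290,292):
  c=atz(W,279.5,v,.036); print(c,(c-p)@tx,(c-p)@ty)
print(atz(W,330,290,.036)-atz(W,230,290,.036))
```

```text
[ 0.4124 -0.3313  0.036 ] -0.0010102790955924662 -0.004941142733910039
[ 0.4124 -0.3322  0.036 ] -0.0010093817998626587 -0.004074665262841485
[ 0.4124 -0.333   0.036 ] -0.001008481643165418 -0.003205425086250597
[0.0393 0.0005 0.    ]
```

Request:
carry_out(
  commands=[
    {"travel": [0, 0, 0], "spin": 0, "gripper": 55},
    {"travel": [0, 0, 0], "spin": 0, "gripper": 55},
    {"travel": [0, -3, 0], "spin": 0, "gripper": 55},
    {"travel": [0, 0, 0], "spin": 0, "gripper": 30},
    {"travel": [0, 0, 0], "spin": 0, "gripper": 30},
    {"travel": [0, 0, 0], "spin": 0, "gripper": 30},
    {"travel": [0, 0, 0], "spin": 0, "gripper": 30},
    {"travel": [0, 0, 0], "spin": 0, "gripper": 30},
  ],
  grip_force=10,
)

```text
time_s: 9.55
tool_pos: [0.413, -0.3329, 0.0104]
orientation: [-0.0, 1.0, 0.006, -0.0]
force: [0.0, 0.3, -0.9]
width: 0.444
```

Request:
carry_out(
  commands=[
    {"travel": [0, 0, -2], "spin": 0, "gripper": 30},
    {"travel": [0, 0, -20], "spin": 0, "gripper": 30},
    {"travel": [0, 0, -45], "spin": 0, "gripper": 30},
    {"travel": [0, 0, -40], "spin": 0, "gripper": 30},
    {"travel": [0, 0, -30], "spin": 0, "gripper": 30},
    {"travel": [0, 0, 0], "spin": 0, "gripper": 30},
    {"travel": [0, 0, 0], "spin": 0, "gripper": 30},
  ],
)

```text
time_s: 10.25
tool_pos: [0.4131, -0.3329, 0.1477]
orientation: [0.0, 1.0, 0.006, 0.0]
force: [0.4, 0.5, -1.1]
width: 0.446
```

Run:
```python
from fit import *
o,p,A=state(); print(p,A,o['time_s'],o['width']*92,o['force'])
im=cap('wrist','w7.png'); cv2.imwrite('pics/w7c.png',cv2.resize(im[200:360,170:390,::-1],None,fx=3.5,fy=3.5))
```

```text
[ 0.4131 -0.3329  0.1477] 0.6474986205980998 10.25 41.07304444635641 [ 0.3599  0.5121 -1.1032]
```

View pics/w7c.png

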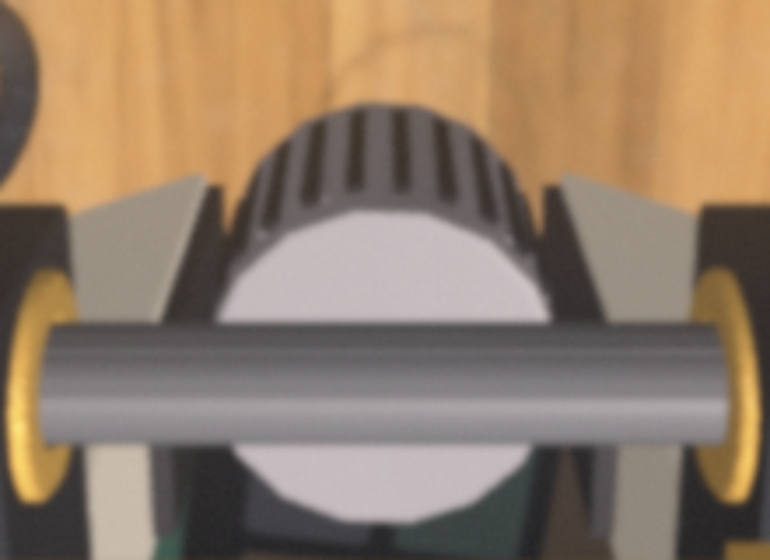

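Request:
carry_out(
  commands=[
    {"travel": [7, -15, 0], "spin": 0, "gripper": 30},
    {"travel": [15, -31, 0], "spin": 0, "gripper": 30},
    {"travel": [15, -32, 0], "spin": 0, "gripper": 30},
    {"travel": [15, -32, 0], "spin": 0, "gripper": 30},
    {"travel": [15, -32, 0], "spin": 0, "gripper": 30},
    {"travel": [15, -32, 0], "spin": 0, "gripper": 30},
    {"travel": [15, -32, 0], "spin": 0, "gripper": 30},
    {"travel": [13, -30, 0], "spin": 0, "gripper": 30},
  ],
)

```text
time_s: 11.1
tool_pos: [0.5201, -0.0929, 0.1459]
orientation: [-0.001, 1.0, 0.006, -0.001]
force: [0.1, -0.2, -0.9]
width: 0.45
```

Request:
carry_out(
  commands=[
    {"travel": [0, 0, 0], "spin": 8.1, "gripper": 30},
    {"travel": [0, 0, 0], "spin": 8.1, "gripper": 30},
    {"travel": [0, 0, 0], "spin": 8.1, "gripper": 30},
    {"travel": [0, 0, 0], "spin": 8.1, "gripper": 30},
    {"travel": [0, 0, 0], "spin": 8.1, "gripper": 30},
    {"travel": [0, 0, 0], "spin": 8.1, "gripper": 30},
    {"travel": [0, 0, 0], "spin": 8.1, "gripper": 30},
    {"travel": [0, 0, 0], "spin": 8.1, "gripper": 30},
  ],
)

```text
time_s: 11.9
tool_pos: [0.5196, -0.0944, 0.1458]
orientation: [0.0, 0.846, -0.533, -0.002]
force: [0.4, 0.6, -0.8]
width: 0.447
```

Request:
carry_out(
  commands=[
    {"travel": [0, 0, 0], "spin": 8.1, "gripper": 30},
    {"travel": [0, 0, 0], "spin": 8.1, "gripper": 30},
    {"travel": [0, 0, 0], "spin": 8.1, "gripper": 30},
    {"travel": [0, 0, 0], "spin": 8.2, "gripper": 30},
    {"travel": [0, 0, 0], "spin": 0, "gripper": 30},
    {"travel": [0, 0, 0], "spin": 0, "gripper": 30},
  ],
)

```text
time_s: 12.5
tool_pos: [0.5199, -0.0949, 0.1464]
orientation: [-0.0, -0.666, 0.746, 0.001]
force: [-0.4, 1.3, -1.3]
width: 0.45
```

Run:
```python
from fit import *
o,p,A=state(); print(p,A,o['time_s'],o['width']*92,o['force'],o['joint_positions'])
im=cap('wrist','w8.png'); im=cap('side','s8.png'); cv2.imwrite('pics/s8c.png',cv2.resize(im[150:310,180:370,::-1],None,fx=4,fy=3.7,interpolation=2))
```

```text
[ 0.5199 -0.0949  0.1464] -96.41110286201904 12.5 41.38782746466033 [-0.384   1.298  -1.2903] [-0.3256  0.4279  1.6306  0.0001  1.0853  1.357 ]
```

View pics/s8c.png

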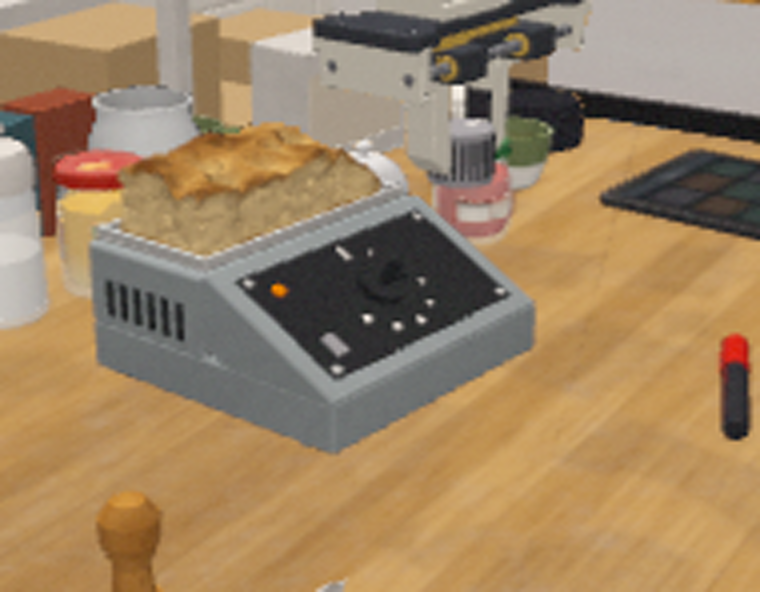

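View pics/w8.png

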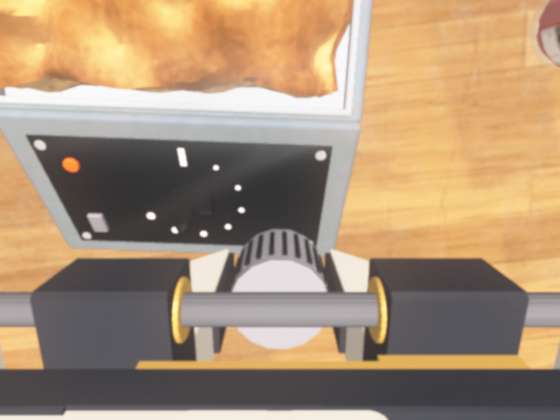

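Run:
```python
from fit import *
W=imaging.camera_info('wrist'); im=cv2.imread('pics/w8.png')
b=blobs(im,(135,245,130,270),150)
for c,s in b: print(c,s)
def pts(q): return [proj(W,dialpt(q,[.034,0,.0015]))]+[proj(W,dialpt(q,[.0327*np.cos(.6093+i*.6047),-.0327*np.sin(.6093+i*.6047),.0015])) for i in range(7)]
q=np.array([.5405,-.0402,-.115])
for it in range(3):
    P=np.array(pts(q)); C=np.array([min(b,key=lambda t:np.hypot(*(t[0]-p)))[0] for p in P]); ok=[i for i in range(8) if i!=5 and np.hypot(*(C[i]-P[i]))<15]
    s=least_squares(lambda q:(np.array(pts(q))[ok]-C[ok]).ravel(),q); q=s.x
print(q,np.degrees(q[2]),ok,s.fun.reshape(-1,2).round(1))
print('tip',proj(W,dialpt(q,[0,0,.029])),'base',proj(W,dialpt(q,[0,0,.008])))
c=proj(W,dialpt(q,[0,0,.015])).astype(int)
a=cv2.resize(im[c[1]-40:c[1]+40,c[0]-50:c[0]+50].astype(np.float32),None,fx=7,fy=7,interpolation=2)
a=np.clip((a/255)**.45*255*1.3-40,0,255).astype(np.uint8)
for h,r,col in ((.008,.016,(255,200,0)),(.029,.003,(255,0,255))):
    P=[((proj(W,dialpt(q,[r*np.cos(t),r*np.sin(t),h]))-c+[50,40])*7+3).astype(int) for t in np.linspace(0,6.28,40)]; cv2.polylines(a,[np.array(P)],True,col,1)
cv2.imwrite('pics/w8c.png',a)
```

```text
[209.8608 137.5985] 812
[181.7059 156.6732] 153
[215.5    167.3333] 30
[237.5484 187.4194] 31
[241.0606 209.6667] 33
[150.5246 215.4426] 61
[227.7576 226.4242] 33
[174.0286 229.6857] 35
[203.2564 233.4359] 39
[152.2738 243.6429] 84
[ 0.5411 -0.0399 -0.1298] -7.435764845348733 [0, 1, 2, 3, 4, 6, 7] [[ 0.9  0.9]
 [ 0.9 -0.3]
 [ 0.3 -1.1]
 [-0.2 -1.4]
 [-0.8 -0.9]
 [-0.3  1. ]
 [-1.1  1.8]]
tip [185.5204 232.4793] base [189.4971 207.4028]
```

View pics/w8c.png

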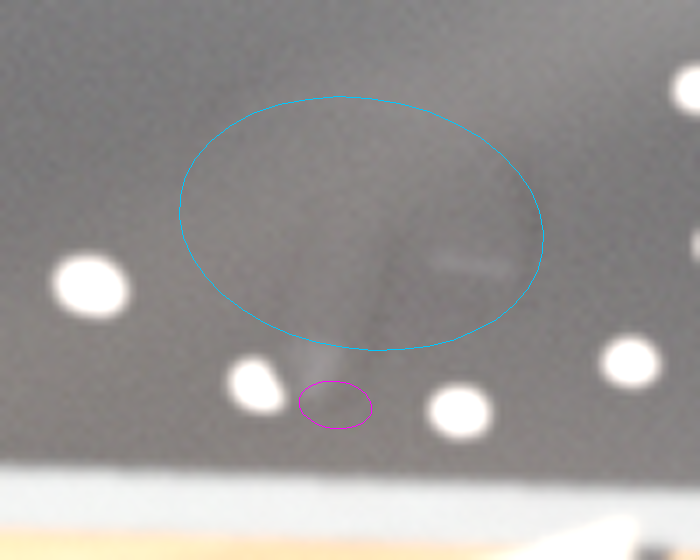

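```bash
cat > multi.py <<'E'
from fit import *
Wc=imaging.camera_info('wrist'); o,p,A=state()
def RtA(A): a=np.radians(A); c,s=np.cos(a),np.sin(a); return np.array([[c,s,0],[s,-c,0],[0,0,-1]])
t_ct=np.array([-.0011,-.0717,-.1584]); R_ct=np.array([[1,.0008,-.0002],[-.0007,.963,.2695],[.0004,-.2695,.963]])
def cam(p,A):
    Rt=RtA(A); W=dict(Wc); W['xyz']=np.array(p)+Rt@t_ct; q=R.from_matrix(Rt@R_ct).as_quat(); W['rotation']=np.array([q[3],*q[:3]]); return W
obs=[('w2.png',cam((.5438877,-.0761203,.1934475),89.513),(150,260,275,380),190,range(8)),
('w3.png',cam((.5374,-.0403,.1408),83.692),(60,284,180,400),190,range(1,8)),
('w8.png',cam((.5199,-.0949,.1464),-96.411),(135,245,130,270),150,[0,1,2,3,4,5,7])]
def pts(W,q): return np.array([proj(W,dialpt(q,[.034,0,.0015]))]+[proj(W,dialpt(q,[q[3]*np.cos(q[4]+i*q[5]),-q[3]*np.sin(q[4]+i*q[5]),.0015])) for i in range(7)])
def run(rfix,free_cam=False,use=(0,1,2),q0=[.541,-.04,-.116,.0327,.609,.605]):
    O=[obs[i] for i in use]; B=[blobs(cv2.imread('pics/'+o[0]),o[2],o[3]) for o in O]
    q=np.array(q0+[0,0,0,0,0])
    if rfix: q[3]=rfix
    def mod(W,q):
        W=dict(W); # camera bias in camera frame rotation (small) 
        M=rm(W)@R.from_rotvec(q[6:9]).as_matrix(); k=R.from_matrix(M).as_quat(); W['rotation']=np.array([k[3],*k[:3]]); return W
    for it in range(4):
        prs=[]
        for o,b in zip(O,B):
            P=pts(mod(o[1],q),q)
            for i in o[4]:
                c=min(b,key=lambda t:np.hypot(*(t[0]-P[i])))[0]
                if np.hypot(*(c-P[i]))<12: prs.append((o,i,c))
        def f(q):
            r=[]
            for o in O:
                P=pts(mod(o[1],q),q)
                r+=[P[i]-c for oo,i,c in prs if oo is o]
            return np.concatenate([np.concatenate(r),[(q[3]-rfix)*1e5 if rfix else 0],q[6:9]*(100 if free_cam else 1e6),q[9:]*1e3])
        s=least_squares(f,q); q=s.x
    return q,np.sqrt(np.mean(f(q)[:2*len(prs)]**2)),mod
if __name__=='__main__':
    for rf in (None,.034):
        for fc in (0,1):
            q,e,_=run(rf,fc); print(rf,fc,q[:9],e)
E
python3 multi.py
```

```text
None 0 [ 0.5419 -0.0415 -0.0754  0.0321  0.6215  0.6153  0.      0.      0.    ] 1.5258493347191957
None 1 [ 0.5418 -0.0408 -0.0998  0.0325  0.613   0.6091  0.0037  0.0046 -0.0032] 0.5774235235766856
0.034 0 [ 0.543  -0.0403 -0.1148  0.034   0.6349  0.5955  0.      0.      0.    ] 2.059065026587098
0.034 1 [ 0.5426 -0.0397 -0.1336  0.034   0.6226  0.5921  0.0048  0.005  -0.0057] 1.2150414842720925
```

```bash
cat > draw.py <<'E'
from multi import *
q,e,mod=run(None,True); print(q[:9])
outs=[]
for k,(n,off) in enumerate((('w3.png',1),('w8.png',2))):
    W=mod(obs[off][1],q); im=cv2.imread('pics/'+n); c=proj(W,dialpt(q,[0,0,.015])).astype(int)
    a=cv2.resize(im[c[1]-34:c[1]+34,c[0]-32:c[0]+32].astype(np.float32),None,fx=6,fy=6,interpolation=2)
    a=np.clip((a/255)**.45*255*1.6-90,0,255).astype(np.uint8); b=a.copy()
    for h,r,col in ((.008,.016,(255,200,0)),(.008,.0045,(0,255,0)),(.024,.0045,(0,255,0)),(.029,.0025,(255,0,255))):
        P=[((proj(W,dialpt(q,[r*np.cos(t),r*np.sin(t),h]))-c+[32,34])*6+2.5).astype(int) for t in np.linspace(0,6.28,40)]; cv2.polylines(a,[np.array(P)],True,col,1)
    outs.append(np.hstack([b,a]))
cv2.imwrite('pics/dr.png',cv2.resize(np.vstack(outs),None,fx=.73,fy=.73) if 0 else np.hstack(outs)[:, :].copy() if 0 else np.vstack(outs)[:,:])
print(np.vstack(outs).shape)
E
python3 draw.py; python3 -c "
import cv2;a=cv2.imread('pics/dr.png');h=a.shape[0]//2
cv2.imwrite('pics/dr1.png',a[:h]);cv2.imwrite('pics/dr2.png',a[h:])"
```

```text
[ 0.5418 -0.0408 -0.0998  0.0325  0.613   0.6091  0.0037  0.0046 -0.0032]
(816, 768, 3)
```

View pics/dr1.png

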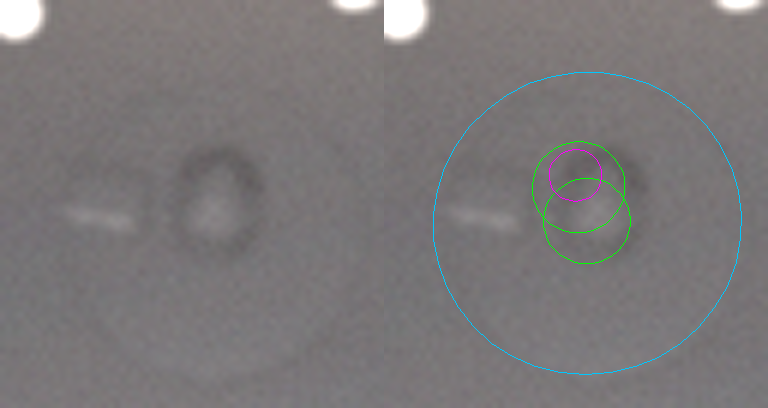

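View pics/dr2.png

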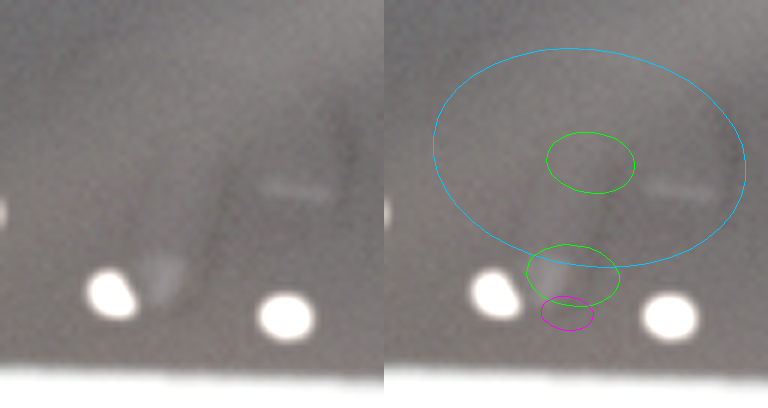

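```bash
cat > fit2.py <<'E'
from multi import *
# offsets of crops from draw.py
q1,e,mod=run(None,True)
def org(off):
    W=mod(obs[off][1],q1); return proj(W,dialpt(q1,[0,0,.015])).astype(int)-[32,34]
raw=lambda off,u,v: org(off)+(np.array([u,v])-2.5)/6
pin3=raw(1,221,203)   # middle of pin outline: h~.016
tip8=raw(2,163,278)   # h~.027 lit taper
print(pin3,tip8)
def run2(rfix=None,wt=1.):
    B=[blobs(cv2.imread('pics/'+o[0]),o[2],o[3]) for o in obs]
    def cammod(W,q):
        W=dict(W); M0=rm(W); W['xyz']=W['xyz']+M0@q[9:12]
        k=R.from_matrix(M0@R.from_rotvec(q[6:9]).as_matrix()).as_quat(); W['rotation']=np.array([k[3],*k[:3]]); return W
    q=np.concatenate([[.542,-.039,-.116,rfix or .033,.609,.605],np.zeros(6)])
    for it in range(4):
        prs=[]
        for k,(o,b) in enumerate(zip(obs,B)):
            P=pts(cammod(o[1],q),q)
            for i in o[4]:
                if k==2 and i==5: continue
                c=min(b,key=lambda t:np.hypot(*(t[0]-P[i])))[0]
                if np.hypot(*(c-P[i]))<12: prs.append((k,i,c))
        def f(q):
            P=[pts(cammod(o[1],q),q) for o in obs]
            r=[P[k][i]-c for k,i,c in prs]
            r.append((proj(cammod(obs[1][1],q),dialpt(q,[0,0,.016]))-pin3)*wt); r.append((proj(cammod(obs[2][1],q),dialpt(q,[0,0,.027]))-tip8)*wt)
            return np.concatenate([np.concatenate(r),[(q[3]-rfix)*1e5 if rfix else 0],q[6:9]*100,q[9:12]*500])
        s=least_squares(f,q); q=s.x
    n=2*len(prs); return q,np.sqrt(np.mean(f(q)[:n]**2)),f(q)[n:n+4]
if __name__=='__main__':
    for rf in (None,.034):
        q,e,r=run2(rf); print(rf,q,e,r)
E
python3 fit2.py
```

```text
[281.4167 226.4167] [182.75   226.9167]
None [ 0.5421 -0.04   -0.1178  0.0329  0.6139  0.6004  0.0004  0.0039 -0.0087
  0.0003 -0.0009 -0.0004] 0.6976485175523721 [-2.8071  0.8613  2.199   2.6612]
0.034 [ 0.5426 -0.0392 -0.1246  0.034   0.6206  0.5951 -0.0019  0.0002 -0.0099
  0.0017 -0.0015 -0.0045] 0.946034795059568 [-2.1472  1.336   1.5908  1.9229]
```

Run:
```python
from fit2 import *
S=imaging.camera_info('side')
for nm,W,px,h in (('w3',obs[1][1],pin3,.016),('w8',obs[2][1],tip8,.027)):
    for z_off in (0,):
        P=atz(W,*px,.071+h*.866); print(nm,P, 'dial origin:',P-Rd(-.117)@[0,0,h]-[0,0,.071])
im=cv2.imread('pics/s8.png'); q=[.542,-.039,-.117]
c=proj(S,dialpt(q,[0,0,.015])).astype(int); 
a=cv2.resize(im[c[1]-30:c[1]+30,c[0]-35:c[0]+35].astype(np.float32),None,fx=10,fy=10,interpolation=2)
a=np.clip((a/255)**.5*255*1.5-60,0,255).astype(np.uint8)
for h,r,col in ((.008,.016,(255,200,0)),(.029,.0025,(255,0,255))):
    P=[((proj(S,dialpt(q,[r*np.cos(t),r*np.sin(t),h]))-c+[35,30])*10+4.5).astype(int) for t in np.linspace(0,6.28,40)]; cv2.polylines(a,[np.array(P)],True,col,1)
cv2.imwrite('pics/s8d.png',a)
```

```text
[281.4167 226.4167] [182.75   226.9167]
w3 [ 0.5346 -0.0397  0.0849] dial origin: [ 0.5426 -0.0397 -0.    ]
w8 [ 0.5301 -0.0377  0.0944] dial origin: [ 0.5436 -0.0377 -0.    ]<stdin>:9: RuntimeWarning: invalid value encountered in sqrt
<stdin>:9: RuntimeWarning: invalid value encountered in cast
```

View pics/s8d.png

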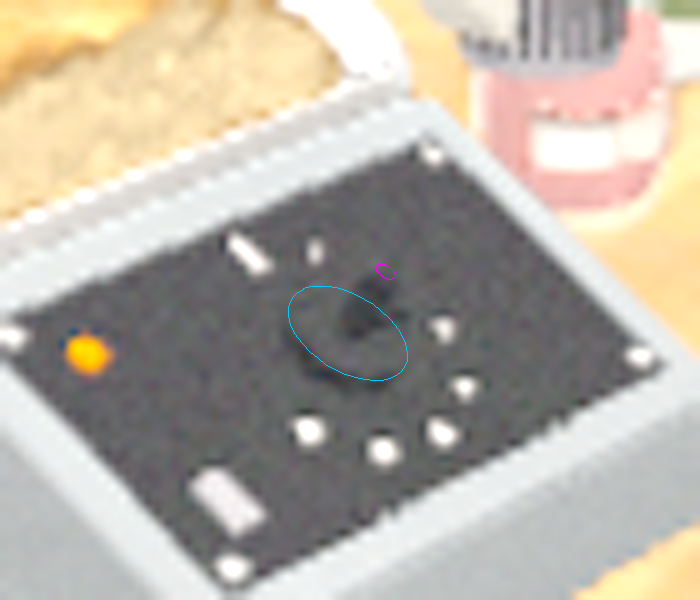

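Request:
carry_out(
  commands=[
    {"travel": [1.6, -5, 10], "spin": 0.3, "gripper": 30},
    {"travel": [0, 0, 20], "spin": 0, "gripper": 30},
    {"travel": [0, 0, 18], "spin": 0, "gripper": 30},
    {"travel": [0, 0, 6], "spin": 0, "gripper": 30},
    {"travel": [0, 0, 0], "spin": 0, "gripper": 30},
    {"travel": [0, 0, 0], "spin": 0, "gripper": 30},
  ],
  grip_force=7,
)

```text
time_s: 13.2
tool_pos: [0.5257, -0.098, 0.0938]
orientation: [0.0, -0.663, 0.749, -0.0]
force: [-0.2, -0.4, -1.7]
width: 0.45
```

Request:
carry_out(
  commands=[
    {"travel": [0, 0, 2], "spin": 0, "gripper": 30},
    {"travel": [0, 0, 2], "spin": 0, "gripper": 30},
    {"travel": [0, 0, 1], "spin": 0, "gripper": 30},
    {"travel": [0, 0, 0], "spin": 0, "gripper": 30},
  ],
)

```text
time_s: 13.6
tool_pos: [0.5252, -0.0978, 0.0885]
orientation: [-0.0, -0.663, 0.749, -0.0]
force: [-0.2, 0.7, -0.5]
width: 0.451
```

Request:
carry_out(
  commands=[
    {"travel": [0, 0, 1.5], "spin": 0, "gripper": 30},
    {"travel": [0, 0, 1.5], "spin": 0, "gripper": 30},
    {"travel": [0, 0, 0], "spin": 0, "gripper": 30},
  ],
)

```text
time_s: 13.9
tool_pos: [0.525, -0.0978, 0.0854]
orientation: [-0.0, -0.663, 0.749, 0.0]
force: [-1.7, 0.6, 2.3]
width: 0.451
```

Request:
carry_out(
  commands=[
    {"travel": [0, 0, 1.5], "spin": 0, "gripper": 30},
    {"travel": [0, 0, 1.5], "spin": 0, "gripper": 30},
    {"travel": [0, 0, 0], "spin": 0, "gripper": 30},
  ],
)

```text
time_s: 14.2
tool_pos: [0.5244, -0.0977, 0.0821]
orientation: [-0.001, -0.663, 0.749, 0.001]
force: [-4.6, 0.5, 2.8]
width: 0.447
```

Run:
```python
from fit import *
o,p,A=state(); print(p,A,o['time_s'],o['width']*92,o['force'],o['torque'])
im=cap('side','s9.png'); cv2.imwrite('pics/s9c.png',cv2.resize(im[150:260,220:370,::-1],None,fx=5,fy=5,interpolation=2))
```

```text
[ 0.5244 -0.0977  0.0821] -96.9534593954573 14.2 41.130401345216484 [-4.5676  0.5144  2.8242] [-0.0641  0.8933 -0.0272]
```

View pics/s9c.png

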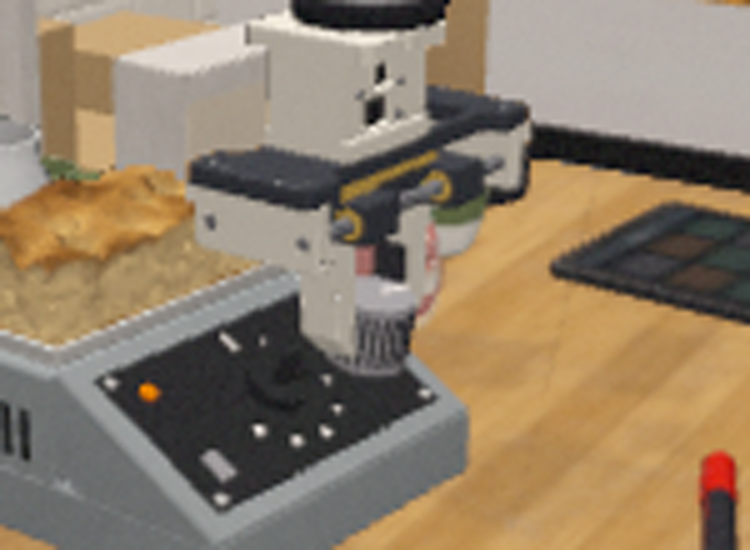

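Request:
carry_out(
  commands=[
    {"travel": [0, 0, 1.5], "spin": 0, "gripper": 30},
    {"travel": [0, 0, 1], "spin": 0, "gripper": 30},
    {"travel": [0, 0, 0], "spin": 0, "gripper": 30},
  ],
)

```text
time_s: 14.55
tool_pos: [0.525, -0.0977, 0.0797]
orientation: [-0.0, -0.663, 0.749, 0.0]
force: [-3.0, 0.6, 1.2]
width: 0.451
```

Request:
carry_out(
  commands=[
    {"travel": [0, 0, 1], "spin": 0, "gripper": 30},
    {"travel": [0, 0, 0.5], "spin": 0, "gripper": 30},
    {"travel": [0, 0, 0], "spin": 0, "gripper": 30},
  ],
)

```text
time_s: 14.85
tool_pos: [0.5253, -0.0978, 0.0784]
orientation: [0.0, -0.663, 0.749, -0.0]
force: [-2.4, 0.4, 1.6]
width: 0.452
```

Run:
```python
from fit import *
o,p,A=state(); print(p,A,o['time_s'],o['width']*92,o['force'],o['torque'])
im=cap('side','s10.png'); cv2.imwrite('pics/s10c.png',cv2.resize(im[190:240,270:320,::-1],None,fx=11,fy=11,interpolation=2))
im=cap('wrist','w10.png')
```

```text
[ 0.5253 -0.0978  0.0784] -96.95324412036713 14.85 41.584078128846144 [-2.4407  0.4225  1.5759] [0.1168 0.5149 0.0309]
```

View pics/s10c.png

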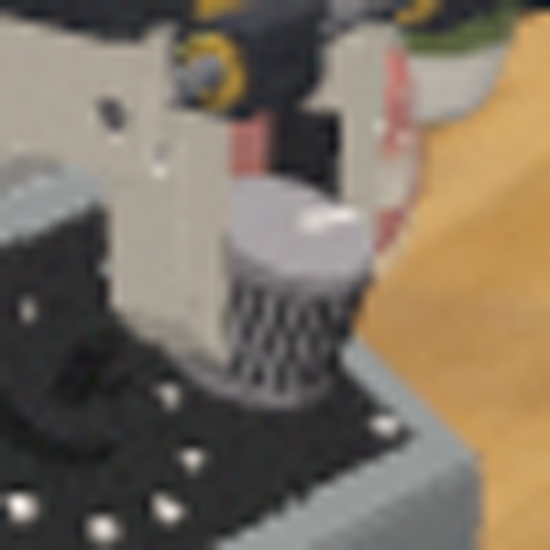

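View pics/w10.png

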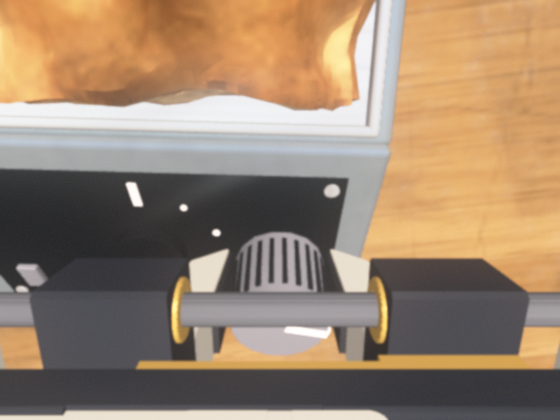

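Request:
carry_out(
  commands=[
    {"travel": [0, 0, 1], "spin": 0, "gripper": 30},
    {"travel": [0, 0, 1], "spin": 0, "gripper": 30},
    {"travel": [0, 0, 0], "spin": 0, "gripper": 30},
  ],
)

```text
time_s: 15.25
tool_pos: [0.5253, -0.0979, 0.0763]
orientation: [0.0, -0.663, 0.749, -0.0]
force: [-2.6, 0.4, 0.7]
width: 0.45
```

Request:
carry_out(
  commands=[
    {"travel": [0, 0, 1], "spin": 0, "gripper": 30},
    {"travel": [0, 0, 0], "spin": 0, "gripper": 30},
  ],
)

```text
time_s: 15.45
tool_pos: [0.5254, -0.0979, 0.0754]
orientation: [0.0, -0.663, 0.749, -0.0]
force: [-2.4, 0.1, 1.6]
width: 0.449
```

Run:
```python
from fit import *
o,p,A=state(); print(p,A,o['time_s'],o['width']*92,o['force'],o['torque'])
im=cap('side','s11.png'); cv2.imwrite('pics/s11c.png',cv2.resize(im[190:240,270:320,::-1],None,fx=11,fy=11,interpolation=2))
```

```text
[ 0.5254 -0.0979  0.0754] -96.95651137736972 15.45 41.301845996228785 [-2.4381  0.0796  1.5928] [ 0.0027  0.3693 -0.0464]
```

View pics/s11c.png

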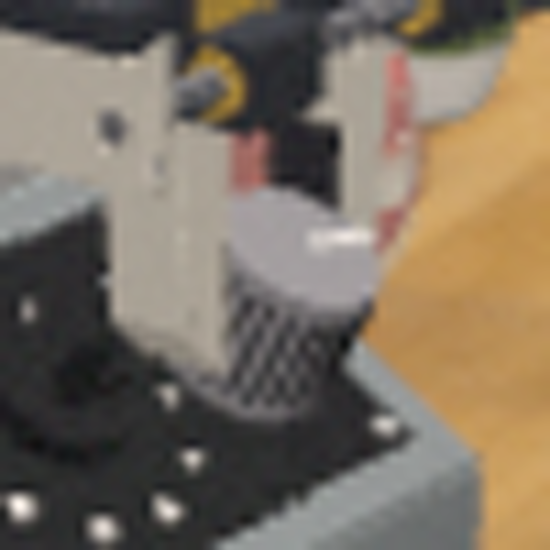

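Request:
carry_out(
  commands=[
    {"travel": [0, 0, 1], "spin": 0, "gripper": 30},
    {"travel": [0, 0, 0], "spin": 0, "gripper": 30},
  ],
)

```text
time_s: 15.7
tool_pos: [0.5254, -0.0978, 0.0746]
orientation: [0.0, -0.663, 0.749, -0.0]
force: [-2.2, 1.0, 2.4]
width: 0.454
```

Request:
carry_out(
  commands=[
    {"travel": [0, 0, 0.7], "spin": 0, "gripper": 30},
    {"travel": [0, 0, 0], "spin": 0, "gripper": 30},
  ],
)

```text
time_s: 15.9
tool_pos: [0.5255, -0.0978, 0.0741]
orientation: [0.0, -0.663, 0.749, -0.0]
force: [-1.6, 1.8, 4.8]
width: 0.45
```

Request:
carry_out(
  commands=[
    {"travel": [0, 0, 0.6], "spin": 0, "gripper": 30},
    {"travel": [0, 0, 0], "spin": 0, "gripper": 30},
  ],
)

```text
time_s: 16.1
tool_pos: [0.5257, -0.0978, 0.0738]
orientation: [0.0, -0.663, 0.749, -0.0]
force: [-3.3, 2.1, 7.2]
width: 0.451
```

Run:
```python
from fit import *
o,p,A=state(); print(p,A,o['time_s'],o['width']*92,o['force'],o['torque'])
im=cap('side','s12.png'); 
q=[.543,-.0387,-.117]; S=imaging.camera_info('side')
a=cv2.resize(im[185:245,265:325,::-1],None,fx=9.5,fy=9.5,interpolation=2).copy()
# predicted flat knob at dial (x0,y0)
for x0,y0,col in ((0,-.06,(0,0,255)),):
  for h,r in ((.001,.021),(.037,.020)):
    P=[((proj(S,dialpt(q,[x0+r*np.cos(t),y0+r*np.sin(t),h]))-[265,185])*9.5+4).astype(int) for t in np.linspace(0,6.28,40)]; cv2.polylines(a,[np.array(P)],True,col,1)
cv2.imwrite('pics/s12c.png',a)
```

```text
[ 0.5257 -0.0978  0.0738] -96.95666589969505 16.1 41.46099484748443 [-3.3425  2.1234  7.1925] [0.3347 0.5212 0.0374]
```

View pics/s12c.png

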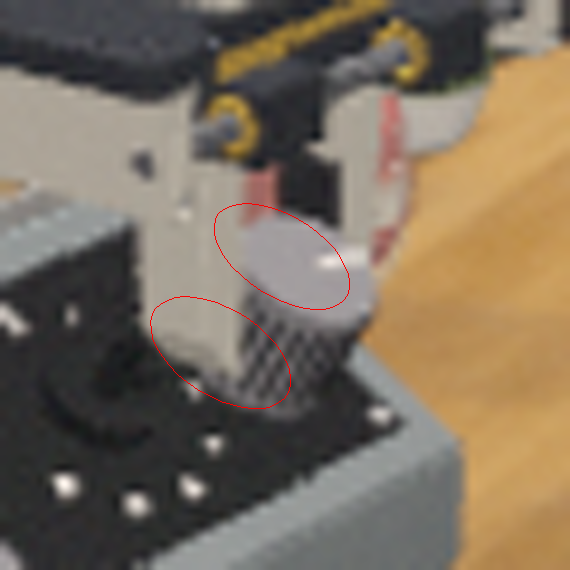

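Run:
```python
from fit import *
im=cv2.imread('pics/s12.png')
q=[.543,-.0387,-.117]; S=imaging.camera_info('side')
a0=cv2.resize(im[185:245,255:325],None,fx=9,fy=9,interpolation=2)
def ell(a,x0,y0,hs,col,tilt=0):
  for h,r in hs:
    P=[]
    for t in np.linspace(0,6.28,40):
        l=R.from_euler('y',tilt).apply([r*np.cos(t),r*np.sin(t),h])+[x0,y0,0]
        P.append(((proj(S,dialpt(q,l))-[255,185])*9+4).astype(int))
    cv2.polylines(a,[np.array(P)],True,col,1)
K=((.0015,.021),(.0375,.020))
a=a0.copy(); ell(a,-.005,-.0607,K,(0,0,255)); ell(a,-.005,-.0607,K,(0,255,0),np.radians(5)); ell(a,0,0,((.008,.016),(.029,.003)),(255,200,0)); cv2.imwrite('pics/s12d.png',a)
```

```text
(no output)
```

View pics/s12d.png

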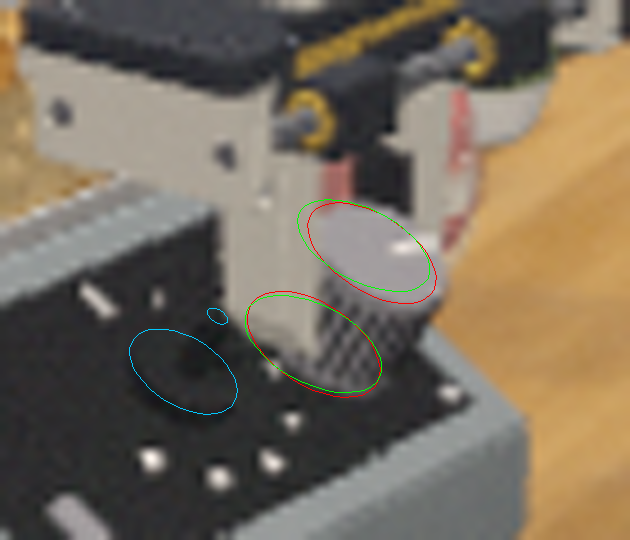

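Run:
```python
from fit import *
im=cap('wrist','w12.png')[:,:,::-1].copy(); W=imaging.camera_info('wrist'); o,p,A=state()
q=[.543,-.0387,-.117]
a0=cv2.resize(im[200:370,180:380],None,fx=4,fy=3.5,interpolation=2) if 0 else cv2.resize(im[200:370,180:380],None,fx=3.5,fy=3.5,interpolation=2)
def ell(a,x0,y0,hs,col):
  for h,r in hs:
    P=[((proj(W,dialpt(q,np.array([r*np.cos(t)+x0,r*np.sin(t)+y0,h])))-[180,200])*3.5+1.2).astype(int) for t in np.linspace(0,6.28,40)]
    cv2.polylines(a,[np.array(P)],True,col,1)
K=((.0015,.021),(.0375,.020))
ell(a0,-.005,-.0607,K,(0,0,255)); ell(a0,0,-.0607,K,(0,255,0)); cv2.imwrite('pics/w12c.png',a0)
```

View pics/w12c.png

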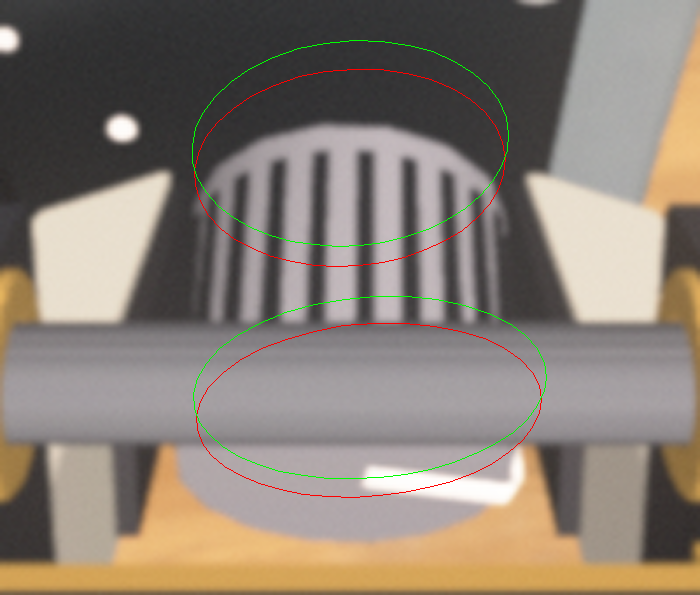

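Run:
```python
from fit import *
W=imaging.camera_info('wrist'); S=imaging.camera_info('side'); q=[.543,-.0387,-.117]
T=np.linspace(0,6.283,90)
def circ(C,v,h,r):
    x0,y0,h0,ti=v; Rt=R.from_euler('y',ti)
    return np.array([proj(C,dialpt(q,Rt.apply([r*np.cos(t),r*np.sin(t),h])+[x0,y0,h0])) for t in T])
def f(v):
    wf=circ(W,v,0,.021); wt=circ(W,v,.036,.020); st=circ(S,v,.036,.02); sf=circ(S,v,0,.021)
    return np.array([wf[:,1].min()-235.1, wt[:,1].max()-354.3,(wt[:,0].min()+wt[:,0].max())/2-280,
      (st[:,0].max()-303.4)*2.0,(st[:,1].max()-218.2)*2.0,(st[:,1].min()-206.8)*2,(sf[:,1].max()-228.7)*2,(sf[:,0].max()-297.7)*2])
for v0 in ([-.005,-.06,.0015,0],):
    s=least_squares(f,v0,x_scale=[.01,.01,.01,.2]); print(s.x,np.degrees(s.x[3]),s.fun)
o,p,A=state(); v=s.x
ax=dialpt(q,R.from_euler('y',v[3]).apply([0,0,.018])+[v[0],v[1],v[2]]); ft=dialpt(q,v[:3]); 
print('knob center',ax,'foot',ft,'tcp',p,'axis',Rd(q[2])@R.from_euler('y',v[3]).apply([0,0,1]))
```

```text
[-0.0072 -0.0582  0.0067 -0.0624] -3.576189514691552 [-0.9843  0.4622 -0.3604  2.1725  0.7592 -0.3027 -0.5361 -0.2128]
knob center [ 0.5177 -0.0956  0.0848] foot [ 0.5276 -0.0957  0.0698] tcp [ 0.5257 -0.0977  0.0738] axis [-0.5527  0.0073  0.8334]
```

Request:
carry_out(
  commands=[
    {"travel": [0, 0, -5], "spin": 0, "gripper": 30},
    {"travel": [0, 0, -15], "spin": 0, "gripper": 30},
    {"travel": [0, 0, -15], "spin": 0, "gripper": 30},
    {"travel": [0, 0, -5], "spin": 0, "gripper": 30},
    {"travel": [0, 0, 0], "spin": 0, "gripper": 30},
    {"travel": [0, 0, 0], "spin": 0, "gripper": 30},
  ],
  grip_force=10,
)

```text
time_s: 16.8
tool_pos: [0.525, -0.0978, 0.1126]
orientation: [-0.0, -0.663, 0.749, 0.0]
force: [-0.4, 0.2, -0.9]
width: 0.451
```

Run:
```python
from fit import *
o,p,A=state(); print(p,A,o['time_s'],o['width']*92,o['force'])
im=cap('side','s13.png'); cv2.imwrite('pics/s13c.png',cv2.resize(im[165:235,255:325,::-1],None,fx=8,fy=8,interpolation=2))
im=cap('wrist','w13.png'); cv2.imwrite('pics/w13c.png',cv2.resize(im[200:370,180:380,::-1],None,fx=3.5,fy=3.5,interpolation=2))
a=cv2.imread('pics/w8.png'); cv2.imwrite('pics/w8e.png',cv2.resize(a[200:370,180:380],None,fx=3.5,fy=3.5,interpolation=2))
```

```text
[ 0.525  -0.0978  0.1126] -96.95363329020103 16.8 41.500032495080895 [-0.4012  0.2013 -0.9118]
```

View pics/s13c.png

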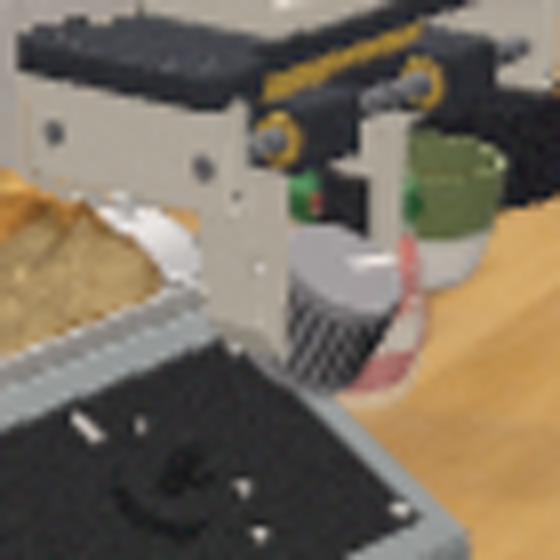

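View pics/w13c.png

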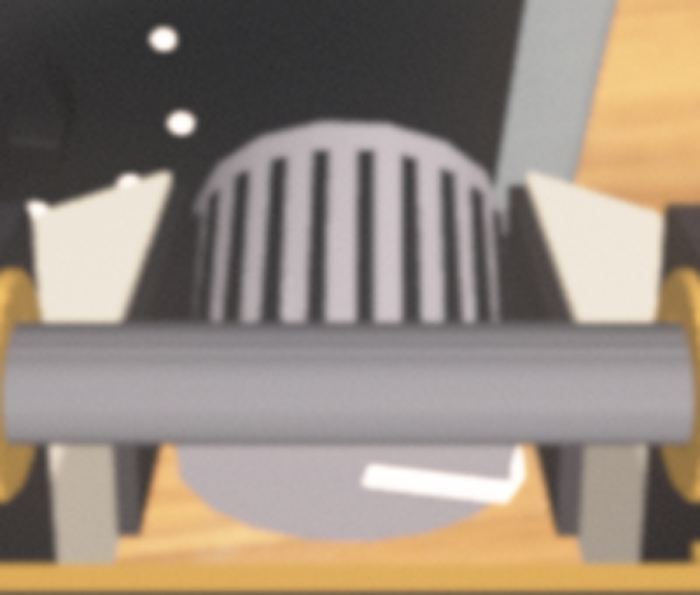

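View pics/w8e.png

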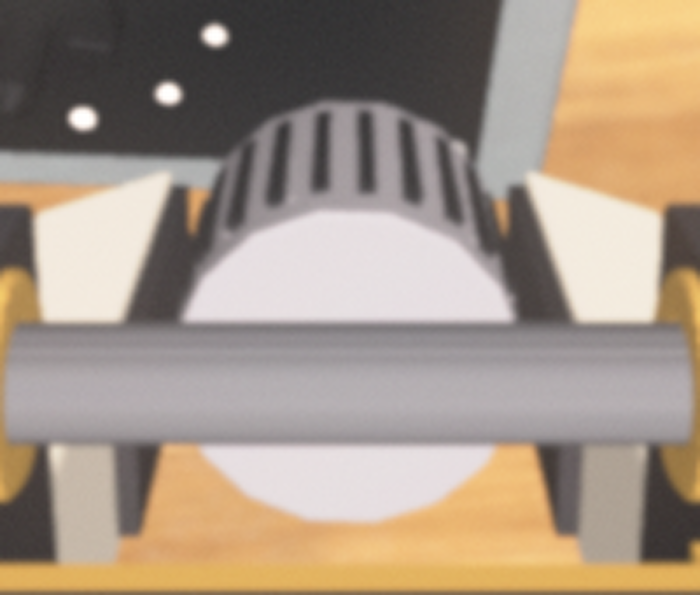

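```bash
cat > kt.py <<'E'
from fit import *
Wc=imaging.camera_info('wrist')
t_ct=np.array([-.0011,-.0717,-.1584]); R_ct=np.array([[1,.0008,-.0002],[-.0007,.963,.2695],[.0004,-.2695,.963]])
def pj(P):
    q=(np.atleast_2d(P)-t_ct)@R_ct; return np.c_[Wc['fx']*q[:,0]/q[:,2]+Wc['cx'],Wc['fy']*q[:,1]/q[:,2]+Wc['cy']]
T=np.linspace(0,2*np.pi,180)
def kn(y,z,ti,loc,x=0):
    # knob frame in tool: axis up = -z tool; foot centre at (x,y,z); tilt about tool x: axis -> (0, sin ti, -cos ti)
    l=np.atleast_2d(loc); ax=np.array([0,np.sin(ti),-np.cos(ti)]); e=np.array([1.,0,0]); g=np.array([0,np.cos(ti),np.sin(ti)])
    return np.array([x,y,z])+l[:,:1]*e+l[:,1:2]*g+l[:,2:]*ax
def circ(y,z,ti,h,r,x=0): return pj(kn(y,z,ti,np.c_[r*np.cos(T),r*np.sin(T),np.full_like(T,h)],x))
E
python3 - <<'E'
from kt import *
def f8(v):
    y,z=v; a=circ(y,z,0,0,.021); b=circ(y,z,0,.036,.020); return [a[:,1].min()-228.6,b[:,1].min()-260,b[:,1].max()-349.1]
s=least_squares(f8,[0,.01],x_scale=.01); print('w8 y,z',s.x,s.fun,'expected z +.0104')
b=s.fun.mean()
for zf in (.0104,):
    s=least_squares(lambda v:[f8([v[0],zf])[0]+v[1],f8([v[0],zf])[1]+v[1],f8([v[0],zf])[2]+v[1]],[0,0],x_scale=[.01,3]); print('z fixed: y,rowbias',s.x,s.fun)
rb=0
def f13(v):
    y,z,ti,x,ph=v; a=circ(y,z,ti,0,.021,x); b=circ(y,z,ti,.036,.020,x)
    p=pj(kn(y,z,ti,[[.003*np.cos(ph),.003*np.sin(ph),.036],[.0195*np.cos(ph),.0195*np.sin(ph),.036]],x))
    return np.concatenate([[a[:,1].min()-234.6+rb,b[:,1].max()-354.6+rb,np.ptp(b[:,0])-98.9,np.ptp(a[:,0])-88],(p-[[283.4,336.6],[326.3,340.6]]).ravel()+[0,rb,0,rb]])
for rb in (0,):
    s=least_squares(f13,[0,.01,.5,0,.2],x_scale=[.01,.01,.3,.01,.3]); print('w13',s.x,np.degrees(s.x[[2,4]]),s.fun.round(2))
    y,z,ti,x,ph=s.x; print('center',kn(y,z,ti,[0,0,.018],x))
def f13b(v): return f13([v[0],v[1],np.radians(30),v[2],v[3]])
s=least_squares(f13b,[0,.01,0,.2],x_scale=[.01,.01,.01,.3]); print('w13 tilt30',s.x,np.degrees(s.x[3]),s.fun.round(2));
E
```

```text
w8 y,z [0.0053 0.0124] [ 0.0083 -0.009   0.0025] expected z +.0104
z fixed: y,rowbias [ 0.0048 -1.1045] [-0.7389 -0.2111  0.95  ]
w13 [-0.0013  0.0051  0.5672 -0.0015  0.161 ] [32.4977  9.226 ] [ 0.27  0.56 -0.22  1.43  1.79  0.25 -1.81 -1.03]
center [[-0.0015  0.0084 -0.0101]]
w13 tilt30 [-0.0003  0.0059 -0.0015  0.192 ] 10.998986216751511 [ 0.    1.64 -0.19  0.87  1.93 -0.54 -1.95 -0.99]
```

Run:
```python
from kt import *
W=imaging.camera_info('wrist');o,p,A=state()
w,x,y,z=o['orientation'];RT=R.from_quat([x,y,z,w]).as_matrix()
print(RT.T@(W['xyz']-p), RT.T@rm(W))
for y in (-.004,0,.005): print(y,pj([0,y,-.0248]),proj(W,p+RT@np.array([0,y,-.0248])))
```

```text
[-0.0005 -0.0713 -0.1584] [[ 1.      0.0008 -0.0001]
 [-0.0007  0.9629  0.2697]
 [ 0.0003 -0.2697  0.9629]]
-0.004 [[281.8376 286.5357]] [280.1786 285.3739]
0 [[281.81   295.7363]] [280.1629 294.5868]
0.005 [[281.776  307.0501]] [280.1437 305.9156]
```

Run:
```python
from multi import *
q1,e,mod=run(None,True)
def org(off):
    W=mod(obs[off][1],q1); return proj(W,dialpt(q1,[0,0,.015])).astype(int)-[32,34]
q=[.543,-.0387,-.117]
for nm,off,ends,D in (('w3',1,((68,211),(132,224)),(.5426,-.0397)),('w8',2,((262,186),(330,196)),(.5436,-.0377))):
  q=[*D,-.117]; W=obs[off][1]
  for h in (.008,.0105,.013):
    L=[]
    for e in ends:
        px=org(off)+(np.array(e)-2.5)/6; o_,d=ray(W,*px); n=Rd(q[2])[:,2]; p0=dialpt(q,[0,0,h]); X=o_+d*((p0-o_)@n)/(d@n); L.append((Rd(q[2]).T@(X-dialpt(q,[0,0,0])))*1000)
    L=np.array(L); i=np.argmax(-L[:,1]); dd=L[i]-L[1-i]; print(nm,h,L.round(1).tolist(),'dir',np.degrees(-np.arctan2(dd[1],dd[0])).round(1))
```

```text
w3 0.008 [[-0.7, -16.3, 8.0], [0.7, -9.6, 8.0]] dir 101.0
w3 0.0105 [[-0.1, -16.0, 10.5], [1.2, -9.4, 10.5]] dir 101.0
w3 0.013 [[0.4, -15.7, 13.0], [1.7, -9.1, 13.0]] dir 101.0
w8 0.008 [[-6.6, -7.0, 8.0], [-8.4, -14.0, 8.0]] dir 104.2
w8 0.0105 [[-4.1, -7.6, 10.5], [-5.9, -14.5, 10.5]] dir 104.2
w8 0.013 [[-1.6, -8.1, 13.0], [-3.3, -14.9, 13.0]] dir 104.2
```

Request:
carry_out(
  commands=[
    {"travel": [-15, 2, -3], "spin": 0, "gripper": 30},
    {"travel": [-20, 4, 0], "spin": 0, "gripper": 30},
    {"travel": [-16, 3, 0], "spin": 0, "gripper": 30},
    {"travel": [-9, 1, 0], "spin": 0, "gripper": 30},
    {"travel": [0, 0, 0], "spin": 0, "gripper": 30},
    {"travel": [0, 0, 0], "spin": 0, "gripper": 30},
  ],
)

```text
time_s: 17.5
tool_pos: [0.5227, -0.037, 0.1162]
orientation: [-0.0, -0.663, 0.748, -0.0]
force: [0.1, -1.4, -1.2]
width: 0.446
```

Run:
```python
from fit import *
o,p,A=state(); print(p,A,o['time_s'],o['width']*92,o['force'])
a=np.radians(A); tx=np.array([np.cos(a),np.sin(a),0]); ty=np.array([np.sin(a),-np.cos(a),0])
for h in (.040,.030,.020,.012,.007):
    F=dialpt([.543,-.0387,-.117],[0,0,h]); t=F-(-.0005*tx-.0004*ty)+[0,0,.0057]; d=(t-p)*1000; print(h,t,'move',d@tx,d@ty,-d[2])
im=cap('side','s14.png'); cv2.imwrite('pics/s14c.png',cv2.resize(im[165:245,240:320,::-1],None,fx=7,fy=7,interpolation=2))
```

```text
[ 0.5227 -0.037   0.1162] -96.91018114969927 17.5 41.06377762524992 [ 0.1147 -1.3504 -1.2407]
0.04 [ 0.5225 -0.0391  0.1113] move 2.172170923437154 -0.08636302603034433 4.823907348441306
0.03 [ 0.5275 -0.0391  0.1027] move 1.570604700738078 -5.050042918983515 13.484161386285692
0.02 [ 0.5325 -0.0391  0.094 ] move 0.9690384780390021 -10.013722811936688 22.144415424130077
0.012 [ 0.5365 -0.0391  0.0871] move 0.48778549987974135 -13.984666726299224 29.072618654405595
0.007 [ 0.539  -0.0391  0.0828] move 0.18700238853019685 -16.466506672775868 33.40274567332778
```

View pics/s14c.png

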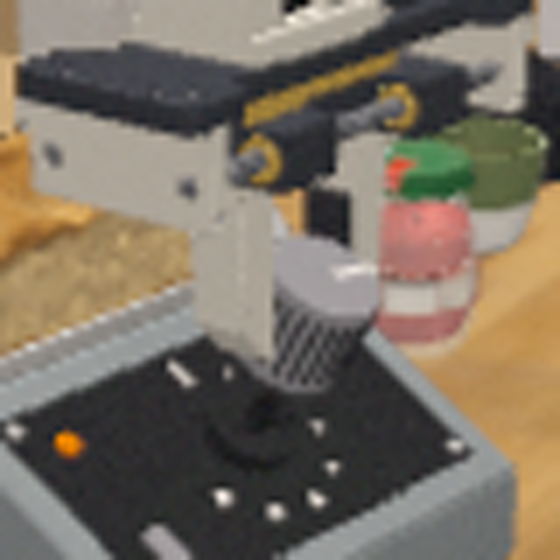

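```bash
sed -i "s/from_euler('zy'/from_euler('ZY'/" h.py
python3 - <<'E'
from fit2 import *
for rf in (None,.034):
    q,e,r=run2(rf,0.01); print(rf,q,e,r*100)
    q,e,r=run2(rf,1); print(rf,q,e,r)
yaw=q[2]
for nm,W,px,h in (('w3',obs[1][1],pin3,.016),('w8',obs[2][1],tip8,.027)):
    P=atz(W,*px,.071+h*.866); print(nm,P, 'dial origin:',P-Rd(yaw)@[0,0,h]-[0,0,.071])
E
```

```text
[284.4167 226.4167] [180.75   225.9167]
None [ 0.5426 -0.0404 -0.1454  0.033   0.6033  0.5999  0.0006  0.0013  0.0006
  0.0008 -0.0006  0.0002] 0.10613702959294712 [-3.9252  1.2604  1.5576  3.5549]
None [ 0.5431 -0.0397 -0.177   0.0335  0.5934  0.5927  0.0028  0.0018  0.0017
  0.0007  0.0001 -0.0011] 0.39262118671532625 [-2.4062  1.51    0.0531  2.3409]
0.034 [ 0.5433 -0.0395 -0.1717  0.034   0.6018  0.5916 -0.0011 -0.0016  0.0011
  0.0018 -0.001  -0.0028] 0.41000722367819514 [-2.6183  2.0235  0.0225  2.4981]
0.034 [ 0.5434 -0.0393 -0.1824  0.034   0.5953  0.5901  0.002   0.0001  0.0016
  0.0013 -0.0001 -0.0029] 0.4942979575728701 [-2.016   1.748  -0.3071  1.9469]
w3 [ 0.5348 -0.0379  0.0849] dial origin: [ 0.5427 -0.0393 -0.    ]
w8 [ 0.5308 -0.0366  0.0944] dial origin: [ 0.5441 -0.0391 -0.    ]
```

```bash
sed -i 's/^pin3=.*/pin3=np.array([281.42,226.42])/; s/^tip8=.*/tip8=np.array([182.75,226.92])/' fit2.py
python3 - <<'E'
from fit2 import *
q,e,r=run2(None,.01); print(q,e,r*100,np.degrees(q[2]))
import fit2
def cm(W):
    W=dict(W); M0=rm(W); W['xyz']=W['xyz']+M0@q[9:12]
    k=R.from_matrix(M0@R.from_rotvec(q[6:9]).as_matrix()).as_quat(); W['rotation']=np.array([k[3],*k[:3]]); return W
def keyang(off,ends,o0):
  W=cm(obs[off][1])
  for h in (.008,.013):
    L=[]
    for e in ends:
        px=np.array(o0)+(np.array(e)-2.5)/6; o_,d=ray(W,*px); n=Rd(q[2])[:,2]; p0=dialpt(q,[0,0,h]); X=o_+d*((p0-o_)@n)/(d@n); L.append((Rd(q[2]).T@(X-dialpt(q,[0,0,0])))*1000)
    L=np.array(L); i=np.argmax(-L[:,1]); dd=L[i]-L[1-i]; print(off,h,L.round(1).tolist(),'dir',np.degrees(-np.arctan2(dd[1],dd[0])).round(1))
keyang(1,((68,211),(132,224)),np.array([281.42,226.42])-(np.array([221,203])-2.5)/6)
keyang(2,((262,186),(330,196)),np.array([182.75,226.92])-(np.array([163,278])-2.5)/6)
E
```

```text
[281.42 226.42] [182.75 226.92]
[ 0.5426 -0.0404 -0.1454  0.033   0.6033  0.5999  0.0006  0.0013  0.0006
  0.0008 -0.0006  0.0002] 0.10613643030517433 [-0.9289  1.257  -0.4421  2.5517] -8.330545822163062
1 0.008 [[-1.1, -15.1, 8.0], [0.0, -8.5, 8.0]] dir 99.7
1 0.013 [[-0.1, -14.9, 13.0], [1.0, -8.4, 13.0]] dir 99.7
2 0.008 [[-4.0, -6.4, 8.0], [-5.2, -13.4, 8.0]] dir 99.5
2 0.013 [[1.2, -7.8, 13.0], [0.0, -14.7, 13.0]] dir 99.5
```

```bash
cat > tgt.py <<'E'
from fit import *
import sys
Q=[.5426,-.0404,-.1454]
def targ(h,ox,oy,oz,A):
    a=np.radians(A); tx=np.array([np.cos(a),np.sin(a),0]); ty=np.array([np.sin(a),-np.cos(a),0])
    return dialpt(Q,[0,0,h])-(ox*tx+oy*ty)+[0,0,oz]
if __name__=='__main__':
    o,p,A=state(); print(p,A,o['time_s'])
    a=np.radians(A); tx=np.array([np.cos(a),np.sin(a),0]); ty=np.array([np.sin(a),-np.cos(a),0])
    for h in (.040,.032,.024,.018,.012,.007):
        t=targ(h,-.0006,-.0012,.0055,-98.33); d=(t-p)*1000; print(h,t.round(4),'move',(d@tx).round(1),(d@ty).round(1),-d[2].round(1))
E
python3 tgt.py
```

```text
[ 0.5227 -0.0373  0.1162] -96.9488466586441 17.55
0.04 [ 0.5215 -0.0379  0.1111] move 0.7 1.1 5.0
0.032 [ 0.5255 -0.0385  0.1042] move 0.8 -2.9 11.9
0.024 [ 0.5295 -0.0391  0.0973] move 0.9 -6.9 18.9
0.018 [ 0.5324 -0.0395  0.0921] move 1.0 -9.9 24.1
0.012 [ 0.5354 -0.04    0.0869] move 1.1 -12.9 29.3
0.007 [ 0.5379 -0.0403  0.0826] move 1.1 -15.4 33.6
```

Request:
carry_out(
  commands=[
    {"travel": [0.7, 1, 5], "spin": 1.4, "gripper": 30},
    {"travel": [0, -4, 7], "spin": 0, "gripper": 30},
    {"travel": [0, 0, 0], "spin": 0, "gripper": 30},
    {"travel": [0, 0, 0], "spin": 0, "gripper": 30},
  ],
  grip_force=9,
)

```text
time_s: 17.95
tool_pos: [0.5253, -0.0385, 0.1036]
orientation: [-0.0, -0.654, 0.757, 0.0]
force: [-0.2, 0.2, -0.5]
width: 0.449
```

Request:
carry_out(
  commands=[
    {"travel": [0, -2, 3.5], "spin": 0, "gripper": 30},
    {"travel": [0, -2, 3.5], "spin": 0, "gripper": 30},
    {"travel": [0, 0, 0], "spin": 0, "gripper": 30},
  ],
)

```text
time_s: 18.25
tool_pos: [0.5294, -0.0388, 0.0966]
orientation: [-0.0, -0.654, 0.757, 0.0]
force: [-0.0, -0.0, -0.6]
width: 0.45
```

```bash
python3 tgt.py
python3 - <<'E'
from fit import *
S=imaging.camera_info('side'); from tgt import Q
im=cap('side','s15.png'); o,p,A=state(); print(o['force'])
a=cv2.resize(im[165:245,240:320,::-1],None,fx=7,fy=7,interpolation=2).copy()
for h,r,col in ((.008,.016,(255,200,0)),(.029,.003,(255,0,255)),(.024,.021,(0,0,255)),(.06,.02,(0,0,255))):
    P=[((proj(S,dialpt(Q,[r*np.cos(t),r*np.sin(t),h]))-[240,165])*7+3).astype(int) for t in np.linspace(0,6.28,40)]; cv2.polylines(a,[np.array(P)],True,col,1)
cv2.imwrite('pics/s15c.png',a)
E
```

```text
[ 0.5294 -0.0388  0.0966] -98.35176377687355 18.25
0.04 [ 0.5215 -0.0379  0.1111] move 0.3 7.9 -14.5
0.032 [ 0.5255 -0.0385  0.1042] move 0.3 3.9 -7.6
0.024 [ 0.5295 -0.0391  0.0973] move 0.3 -0.1 -0.7
0.018 [ 0.5324 -0.0395  0.0921] move 0.3 -3.1 4.5
0.012 [ 0.5354 -0.04    0.0869] move 0.3 -6.1 9.7
0.007 [ 0.5379 -0.0403  0.0826] move 0.3 -8.6 14.0
[ 0.1565 -0.0096 -0.798 ]
```

View pics/s15c.png

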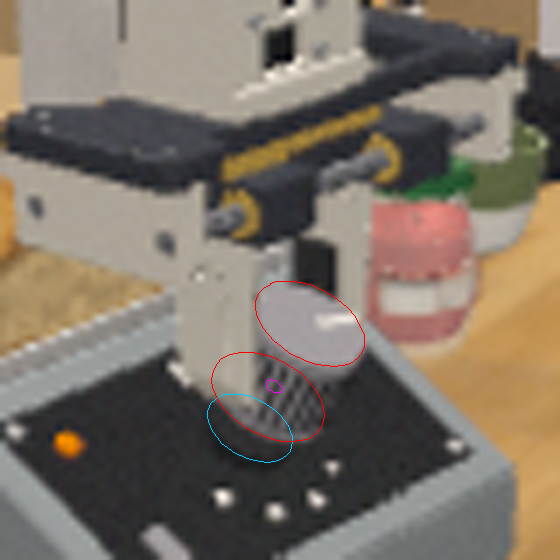

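Request:
carry_out(
  commands=[
    {"travel": [0.3, -1, 1.7], "spin": 0, "gripper": 30},
    {"travel": [0, -1, 1.7], "spin": 0, "gripper": 30},
    {"travel": [0, 0, 0], "spin": 0, "gripper": 30},
  ],
)

```text
time_s: 18.6
tool_pos: [0.5314, -0.0394, 0.0935]
orientation: [-0.0, -0.654, 0.757, 0.0]
force: [-0.8, 0.6, -0.6]
width: 0.455
```

Request:
carry_out(
  commands=[
    {"travel": [0, -1, 1.7], "spin": 0, "gripper": 30},
    {"travel": [0, 0, 0], "spin": 0, "gripper": 30},
  ],
)

```text
time_s: 18.8
tool_pos: [0.5324, -0.0395, 0.0919]
orientation: [0.0, -0.654, 0.757, -0.0]
force: [-0.2, -0.3, -1.0]
width: 0.452
```

Request:
carry_out(
  commands=[
    {"travel": [0, -1, 1.7], "spin": 0, "gripper": 30},
    {"travel": [0, -1, 1.7], "spin": 0, "gripper": 30},
    {"travel": [0, -1, 1.7], "spin": 0, "gripper": 30},
    {"travel": [0, 0, 0], "spin": 0, "gripper": 30},
  ],
)

```text
time_s: 19.2
tool_pos: [0.5353, -0.04, 0.0866]
orientation: [-0.0, -0.654, 0.757, 0.0]
force: [-0.5, -0.3, -0.5]
width: 0.453
```

Request:
carry_out(
  commands=[
    {"travel": [0, -1, 1.7], "spin": 0, "gripper": 30},
    {"travel": [0, -1, 1.7], "spin": 0, "gripper": 30},
    {"travel": [0, 0, 0], "spin": 0, "gripper": 30},
  ],
)

```text
time_s: 19.5
tool_pos: [0.5373, -0.0402, 0.0833]
orientation: [-0.0, -0.654, 0.757, 0.0]
force: [1.1, -0.2, -0.8]
width: 0.45
```

Request:
carry_out(
  commands=[
    {"travel": [0, -0.8, 1.3], "spin": 0, "gripper": 30},
    {"travel": [0, -0.8, 1.3], "spin": 0, "gripper": 30},
    {"travel": [0, 0, 0], "spin": 0, "gripper": 30},
  ],
)

```text
time_s: 19.8
tool_pos: [0.5389, -0.0405, 0.0807]
orientation: [-0.0, -0.654, 0.757, 0.0]
force: [0.1, 0.5, -0.6]
width: 0.453
```

```bash
python3 tgt.py
python3 - <<'E'
from fit import *
S=imaging.camera_info('side'); from tgt import Q
im=cap('side','s16.png'); o,p,A=state(); print(o['force'])
a=cv2.resize(im[165:245,240:320,::-1],None,fx=7,fy=7,interpolation=2).copy()
for h,r,col in ((.002,.021,(0,0,255)),(.038,.02,(0,0,255)),(.007,.021,(0,255,0)),(.043,.02,(0,255,0))):
    P=[((proj(S,dialpt(Q,[r*np.cos(t),r*np.sin(t),h]))-[240,165])*7+3).astype(int) for t in np.linspace(0,6.28,40)]; cv2.polylines(a,[np.array(P)],True,col,1)
cv2.imwrite('pics/s16c.png',a)
E
```

```text
[ 0.5389 -0.0405  0.0807] -98.35791333234378 19.8
0.04 [ 0.5215 -0.0379  0.1111] move -0.0 17.5 -30.4
0.032 [ 0.5255 -0.0385  0.1042] move -0.0 13.5 -23.5
0.024 [ 0.5295 -0.0391  0.0973] move -0.0 9.5 -16.5
0.018 [ 0.5324 -0.0395  0.0921] move -0.0 6.5 -11.3
0.012 [ 0.5354 -0.04    0.0869] move -0.0 3.5 -6.1
0.007 [ 0.5379 -0.0403  0.0826] move -0.0 1.0 -1.8
[-0.2556 -0.2905 -0.8818]
```

View pics/s16c.png

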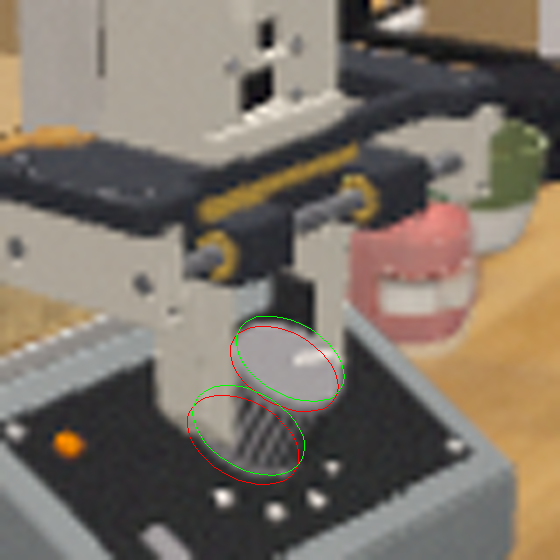

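Request:
carry_out(
  commands=[
    {"travel": [0, -0.5, 0.9], "spin": 0, "gripper": 30},
    {"travel": [0, 0, 0], "spin": 0, "gripper": 30},
  ],
)

```text
time_s: 20.05
tool_pos: [0.5394, -0.0405, 0.08]
orientation: [-0.0, -0.654, 0.757, -0.0]
force: [-0.9, 0.4, -0.5]
width: 0.45
```

Request:
carry_out(
  commands=[
    {"travel": [0, -0.5, 0.9], "spin": 0, "gripper": 30},
    {"travel": [0, 0, 0], "spin": 0, "gripper": 30},
  ],
)

```text
time_s: 20.25
tool_pos: [0.5399, -0.0406, 0.0792]
orientation: [-0.0, -0.654, 0.757, -0.0]
force: [-0.3, 0.5, 1.1]
width: 0.449
```

Request:
carry_out(
  commands=[
    {"travel": [0, -0.5, 0.9], "spin": 0, "gripper": 30},
    {"travel": [0, 0, 0], "spin": 0, "gripper": 30},
  ],
)

```text
time_s: 20.45
tool_pos: [0.5403, -0.0407, 0.0783]
orientation: [-0.0, -0.654, 0.757, -0.0]
force: [-1.5, -0.3, 2.6]
width: 0.452
```

Run:
```python
from fit import *
S=imaging.camera_info('side'); from tgt import Q
im=cap('side','s17.png'); o,p,A=state(); print(o['force'],o['torque'])
a=cv2.resize(im[165:245,240:320,::-1],None,fx=7,fy=7,interpolation=2); b=a.copy()
for h,r,col in ((.002,.021,(0,0,255)),(.038,.02,(0,0,255)),(.007,.021,(0,255,0)),(.043,.02,(0,255,0))):
    P=[((proj(S,dialpt(Q,[r*np.cos(t),r*np.sin(t),h]))-[240,165])*7+3).astype(int) for t in np.linspace(0,6.28,40)]; cv2.polylines(a,[np.array(P)],True,col,1)
cv2.imwrite('pics/s17c.png',np.hstack([a[250:,100:450],b[250:,100:450]]))
im=cap('wrist','w17.png'); cv2.imwrite('pics/w17c.png',im[150:,80:480,::-1])
```

```text
[-1.4914 -0.0209  1.2077] [ 0.1055  0.2397 -0.0252]
```

View pics/s17c.png

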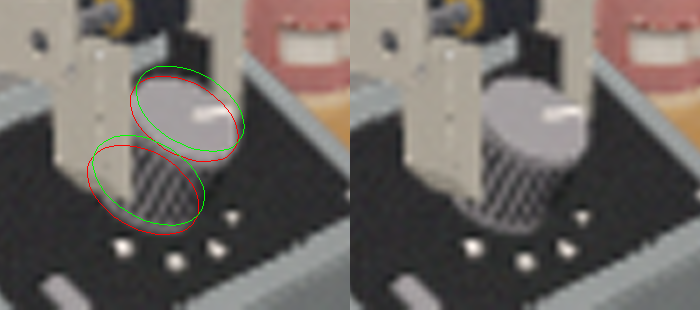

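View pics/w17.png

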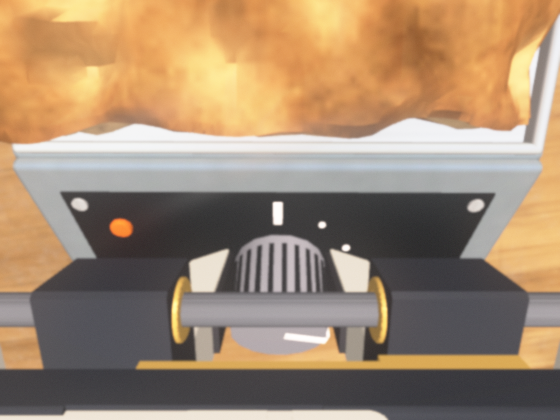

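Request:
carry_out(
  commands=[
    {"travel": [0, -0.5, 0.9], "spin": 0, "gripper": 30},
    {"travel": [0, 0, 0], "spin": 0, "gripper": 30},
  ],
)

```text
time_s: 20.75
tool_pos: [0.5408, -0.0408, 0.0775]
orientation: [-0.0, -0.654, 0.757, -0.0]
force: [-2.9, 1.0, 4.1]
width: 0.451
```

Request:
carry_out(
  commands=[
    {"travel": [0, 0, 0], "spin": 0, "gripper": 58},
    {"travel": [0, 0, 0], "spin": 0, "gripper": 58},
    {"travel": [0, 0, -6], "spin": 0, "gripper": 58},
    {"travel": [-0.6, 12, 0], "spin": 0, "gripper": 58},
    {"travel": [0, 0, 0], "spin": 8, "gripper": 58},
    {"travel": [0, 0, 0], "spin": 8, "gripper": 58},
    {"travel": [0, 0, 0], "spin": 0, "gripper": 58},
  ],
)

```text
time_s: 21.45
tool_pos: [0.5293, -0.0385, 0.0837]
orientation: [0.0, -0.541, 0.841, -0.0]
force: [0.1, 0.1, 0.3]
width: 0.636
```

Run:
```python
from fit import *
S=imaging.camera_info('side'); from tgt import Q
im=cap('side','s18.png'); o,p,A=state(); print(p,A,o['time_s'],o['force'],o['width']*92)
a=cv2.resize(im[165:245,240:320,::-1],None,fx=7,fy=7,interpolation=2); b=a.copy()
for h,r,col in ((.002,.021,(0,0,255)),(.038,.02,(0,0,255)),(.007,.021,(0,255,0)),(.043,.02,(0,255,0))):
    P=[((proj(S,dialpt(Q,[r*np.cos(t),r*np.sin(t),h]))-[240,165])*7+3).astype(int) for t in np.linspace(0,6.28,40)]; cv2.polylines(a,[np.array(P)],True,col,1)
cv2.imwrite('pics/s18c.png',np.hstack([a[150:,60:460],b[150:,60:460]]))
im=cap('wrist','w18.png')
```

```text
[ 0.5293 -0.0385  0.0836] -114.1819399261134 21.5 [-0.0746 -0.3704  0.5534] 58.17369507311936
```

View pics/s18c.png

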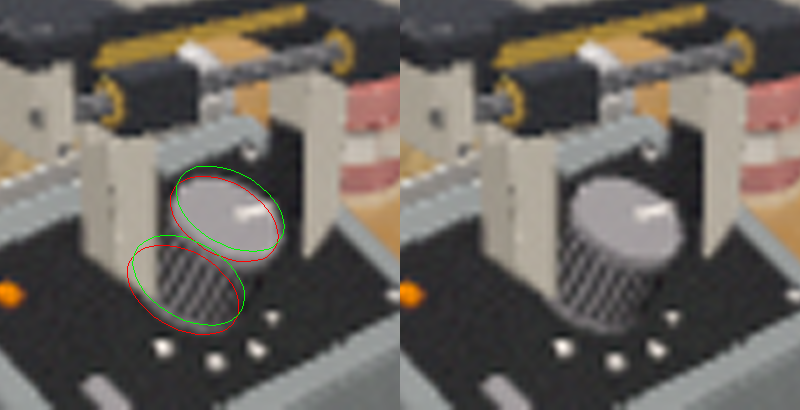

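View pics/w18.png

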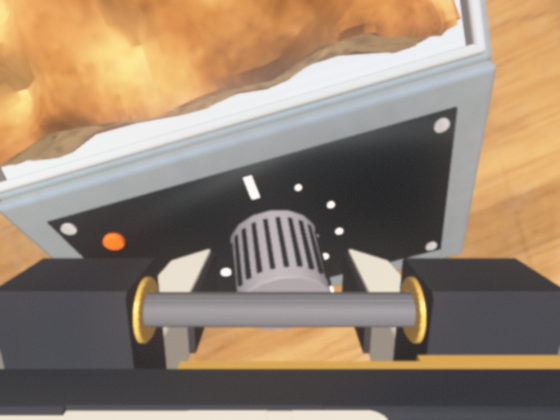

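Request:
carry_out(
  commands=[
    {"travel": [0, 0, 0], "spin": 0, "gripper": 30},
    {"travel": [0, 0, 0], "spin": 0, "gripper": 30},
    {"travel": [0, 0, 0], "spin": 0, "gripper": 30},
    {"travel": [0, 0, 0], "spin": -5, "gripper": 30},
    {"travel": [0, 0, 0], "spin": -5, "gripper": 30},
    {"travel": [0, 0, 0], "spin": 0, "gripper": 30},
  ],
  grip_force=30,
)

```text
time_s: 22.15
tool_pos: [0.529, -0.0388, 0.0835]
orientation: [-0.0, -0.614, 0.79, -0.0]
force: [-0.5, -1.3, 2.5]
width: 0.453
```

```bash
cat > look.py <<'E'
from fit import *
import sys
from tgt import Q
n=sys.argv[1]; S=imaging.camera_info('side')
im=cap('side','s%s.png'%n); o,p,A=state(); print(p,A,o['time_s'],o['force'],o['torque'],o['width']*92)
a=cv2.resize(im[165:245,240:320,::-1],None,fx=7,fy=7,interpolation=2); b=a.copy()
for h,r,col in ((.002,.021,(0,0,255)),(.038,.02,(0,0,255))):
    P=[((proj(S,dialpt(Q,[r*np.cos(t),r*np.sin(t),h]))-[240,165])*7+3).astype(int) for t in np.linspace(0,6.28,40)]; cv2.polylines(a,[np.array(P)],True,col,1)
cv2.imwrite('pics/s%sc.png'%n,np.hstack([a[150:,60:460],b[150:,60:460]]))
E
python3 look.py 19
```

```text
[ 0.529  -0.0387  0.0835] -104.43694110992216 22.2 [-0.9134 -1.9705  0.9446] [-0.2754  0.1933 -0.0687] 41.40673037368563
```

View pics/s19c.png

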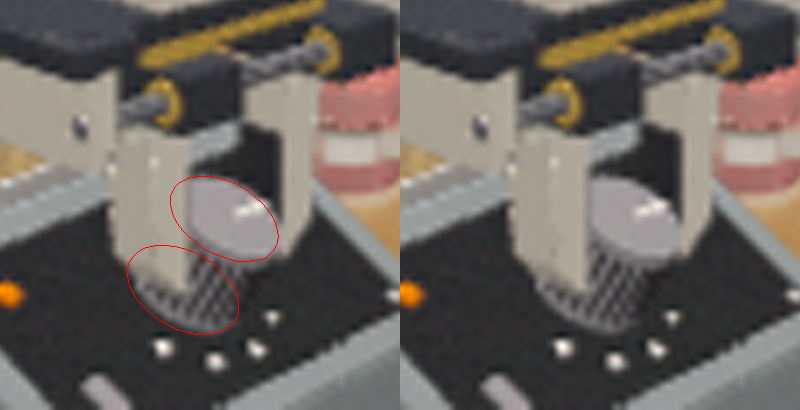

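Request:
carry_out(
  commands=[
    {"travel": [0, 0, 0], "spin": -6, "gripper": 30},
    {"travel": [0, 0, 0], "spin": -6, "gripper": 30},
    {"travel": [0, 0, 0], "spin": -6, "gripper": 30},
    {"travel": [0, 0, 0], "spin": -4, "gripper": 30},
    {"travel": [0, 0, 0], "spin": 0, "gripper": 30},
  ],
)

```text
time_s: 22.7
tool_pos: [0.5285, -0.0403, 0.0841]
orientation: [0.001, 0.752, -0.659, 0.001]
force: [-6.4, -8.0, 8.1]
width: 0.427
```

```bash
python3 look.py 20
```

```text
[ 0.5286 -0.0403  0.0841] -82.4900950995241 22.75 [-6.0576 -8.2939  8.5493] [-1.7943  0.9299 -0.4579] 39.36445417133536
```

View pics/s20c.png

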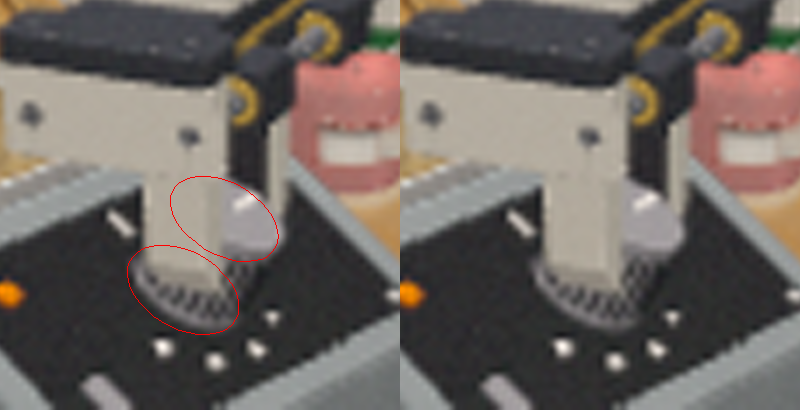

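Request:
carry_out(
  commands=[
    {"travel": [0, 0, 0], "spin": 0, "gripper": 58},
    {"travel": [0, 0, 0], "spin": 0, "gripper": 58},
    {"travel": [0, 0, 0], "spin": 8, "gripper": 58},
    {"travel": [0, 0, 0], "spin": 8, "gripper": 58},
    {"travel": [0, 0, 0], "spin": 8, "gripper": 58},
    {"travel": [0, 0, 0], "spin": 8, "gripper": 58},
  ],
)

```text
time_s: 23.35
tool_pos: [0.5291, -0.038, 0.0831]
orientation: [0.0, -0.539, 0.842, 0.0]
force: [-1.2, -1.1, 0.6]
width: 0.629
```

```bash
python3 look.py 21
```

```text
[ 0.5291 -0.038   0.0831] -115.11879319805492 23.4 [-0.0106  0.2771  0.5111] [ 0.0366  0.0481 -0.0017] 58.0686223650878
```

View pics/s21c.png

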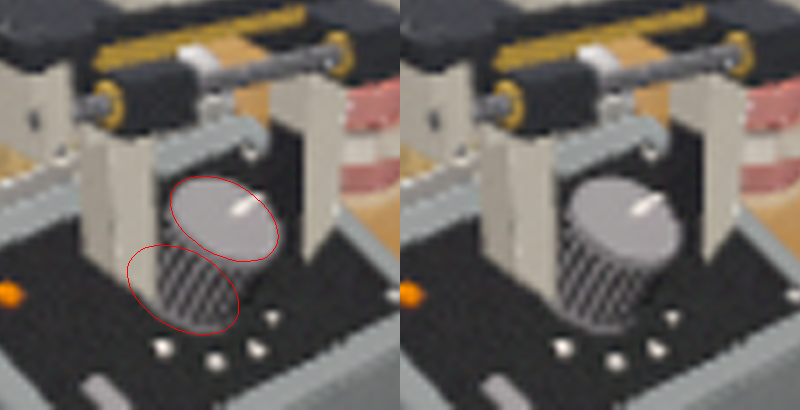

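```bash
cat > pang.py <<'E'
from fit import *
import sys
from tgt import Q
S=imaging.camera_info('side')
def dl(u,v,h=.038):
    px=np.array([240+(u+60-3)/7,165+(v+150-3)/7]); o,d=ray(S,*px); n=Rd(Q[2])[:,2]; p0=dialpt(Q,[0,0,h]); X=o+d*((p0-o)@n)/(d@n); return (Rd(Q[2]).T@(X-dialpt(Q,[0,0,0])))*1000
v=list(map(float,sys.argv[1:])); a=dl(*v[:2]); b=dl(*v[2:]); d=b-a; print(a,b,'cw',np.degrees(-np.arctan2(d[1],d[0])))
E
python3 pang.py 235 213 270 207; python3 pang.py 233 212 262 195
```

```text
[ 0.1659 -5.9092 38.    ] [ -3.3899 -21.5029  38.    ] cw 102.84541474556708
[ 0.8365 -5.5379 38.    ] [  2.1542 -23.1256  38.    ] cw 85.71551013855641
```

Request:
carry_out(
  commands=[
    {"travel": [0, 0, 0], "spin": 0, "gripper": 30},
    {"travel": [0, 0, 0], "spin": 0, "gripper": 30},
    {"travel": [0, 0, 0], "spin": 0, "gripper": 30},
    {"travel": [0, 0, 0], "spin": -7, "gripper": 30},
    {"travel": [0, 0, 0], "spin": -7, "gripper": 30},
    {"travel": [0, 0, 0], "spin": -7, "gripper": 30},
    {"travel": [0, 0, 0], "spin": -7, "gripper": 30},
    {"travel": [0, 0, 0], "spin": -5, "gripper": 30},
  ],
  grip_force=40,
)

```text
time_s: 24.2
tool_pos: [0.529, -0.0408, 0.0842]
orientation: [0.001, 0.76, -0.65, 0.001]
force: [-5.7, -10.9, 8.1]
width: 0.439
```

Request:
carry_out(
  commands=[
    {"travel": [0, 0, 0], "spin": 0, "gripper": 30},
    {"travel": [0, 0, 0], "spin": 0, "gripper": 58},
    {"travel": [0, 0, 0], "spin": 0, "gripper": 58},
    {"travel": [0, 0, 0], "spin": 8, "gripper": 58},
    {"travel": [0, 0, 0], "spin": 8, "gripper": 58},
    {"travel": [0, 0, 0], "spin": 8, "gripper": 58},
    {"travel": [0, 0, 0], "spin": 8, "gripper": 58},
  ],
)

```text
time_s: 24.9
tool_pos: [0.529, -0.038, 0.0831]
orientation: [-0.0, -0.547, 0.837, 0.0]
force: [0.5, 0.8, -0.8]
width: 0.629
```

```bash
python3 look.py 22
```

```text
[ 0.529  -0.0381  0.0831] -114.02549375632 24.95 [-0.1992 -0.1243  0.4105] [ 0.0683  0.0581 -0.0125] 58.040931557320334
```

View pics/s22c.png

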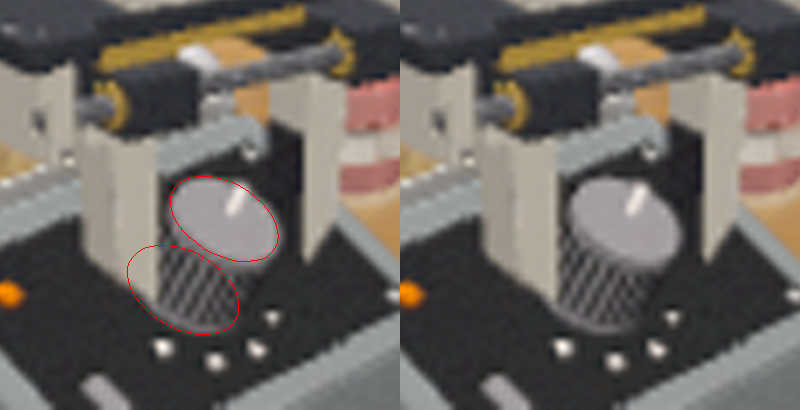

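Works well; the knob stays home and turns roughly 25° per stroke. Repeating.

Request:
carry_out(
  commands=[
    {"travel": [0, 0, 0], "spin": 0, "gripper": 30},
    {"travel": [0, 0, 0], "spin": 0, "gripper": 30},
    {"travel": [0, 0, 0], "spin": 0, "gripper": 30},
    {"travel": [0, 0, 0], "spin": -7, "gripper": 30},
    {"travel": [0, 0, 0], "spin": -7, "gripper": 30},
    {"travel": [0, 0, 0], "spin": -7, "gripper": 30},
    {"travel": [0, 0, 0], "spin": -7, "gripper": 30},
    {"travel": [0, 0, 0], "spin": -5, "gripper": 30},
  ],
)

```text
time_s: 25.75
tool_pos: [0.5287, -0.0408, 0.0844]
orientation: [0.002, 0.766, -0.643, 0.001]
force: [-6.0, -12.0, 11.0]
width: 0.427
```

Request:
carry_out(
  commands=[
    {"travel": [0, 0, 0], "spin": 0, "gripper": 30},
    {"travel": [0, 0, 0], "spin": 0, "gripper": 58},
    {"travel": [0, 0, 0], "spin": 0, "gripper": 58},
    {"travel": [0, 0, 0], "spin": 8, "gripper": 58},
    {"travel": [0, 0, 0], "spin": 8, "gripper": 58},
    {"travel": [0, 0, 0], "spin": 8, "gripper": 58},
    {"travel": [0, 0, 0], "spin": 8, "gripper": 58},
  ],
)

```text
time_s: 26.45
tool_pos: [0.529, -0.038, 0.083]
orientation: [-0.0, -0.555, 0.832, 0.0]
force: [-0.1, 0.5, 0.3]
width: 0.63
```

```bash
python3 look.py 23;python3 pang.py 233 212 240 187
```

```text
[ 0.529 -0.038  0.083] -113.01331029006937 26.5 [-0.3823 -0.5088 -0.1258] [0.1234 0.0318 0.0105] 57.970472015745536
[ 0.8365 -5.5379 38.    ] [  8.5521 -17.8072  38.    ] cw 57.83640928757361
```

View pics/s23c.png

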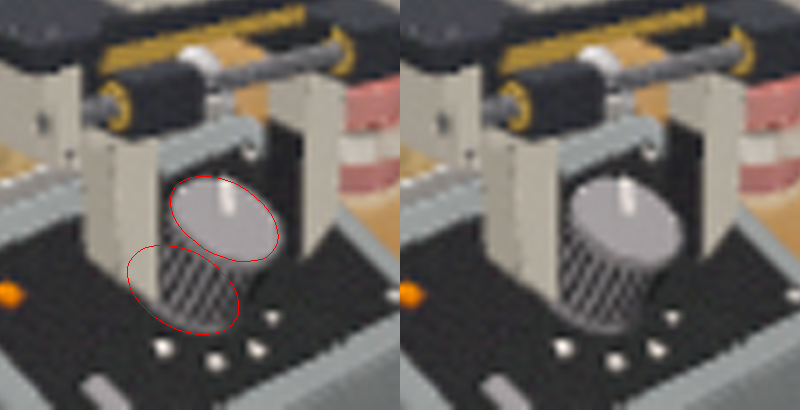

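Request:
carry_out(
  commands=[
    {"travel": [0, 0, 0], "spin": 1, "gripper": 30},
    {"travel": [0, 0, 0], "spin": 0, "gripper": 30},
    {"travel": [0, 0, 0], "spin": 0, "gripper": 30},
    {"travel": [0, 0, 0], "spin": -7, "gripper": 30},
    {"travel": [0, 0, 0], "spin": -7, "gripper": 30},
    {"travel": [0, 0, 0], "spin": -7, "gripper": 30},
    {"travel": [0, 0, 0], "spin": -7, "gripper": 30},
    {"travel": [0, 0, 0], "spin": -5, "gripper": 30},
  ],
)

```text
time_s: 27.3
tool_pos: [0.5294, -0.0408, 0.0846]
orientation: [0.001, 0.766, -0.643, 0.002]
force: [-5.6, -10.9, 12.2]
width: 0.438
```

Request:
carry_out(
  commands=[
    {"travel": [0, 0, 0], "spin": 0, "gripper": 30},
    {"travel": [0, 0, 0], "spin": 0, "gripper": 58},
    {"travel": [0, 0, 0], "spin": 0, "gripper": 58},
    {"travel": [0, 0, 0], "spin": 8.3, "gripper": 58},
    {"travel": [0, 0, 0], "spin": 8.3, "gripper": 58},
    {"travel": [0, 0, 0], "spin": 8.4, "gripper": 58},
    {"travel": [0, 0, 0], "spin": 8, "gripper": 58},
  ],
)

```text
time_s: 28.0
tool_pos: [0.5289, -0.0381, 0.083]
orientation: [-0.0, -0.547, 0.837, 0.0]
force: [0.2, 0.4, -0.7]
width: 0.634
```

```bash
python3 look.py 24;python3 pang.py 230 210 224 178
```

```text
[ 0.5289 -0.0381  0.083 ] -114.01449522861397 28.05 [-0.394   0.7571 -0.807 ] [ 0.0879  0.0304 -0.0183] 57.93081256337588
[ 2.0176 -5.1709 38.    ] [ 14.3317 -15.1857  38.    ] cw 39.12046099933354
```

View pics/s24c.png

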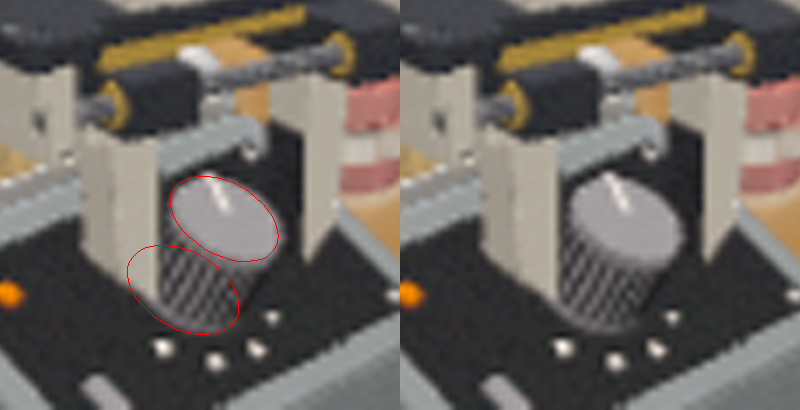

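Request:
carry_out(
  commands=[
    {"travel": [0, 0, 0], "spin": 0, "gripper": 30},
    {"travel": [0, 0, 0], "spin": 0, "gripper": 30},
    {"travel": [0, 0, 0], "spin": 0, "gripper": 30},
    {"travel": [0, 0, 0], "spin": -7, "gripper": 30},
    {"travel": [0, 0, 0], "spin": -7, "gripper": 30},
    {"travel": [0, 0, 0], "spin": -7, "gripper": 30},
    {"travel": [0, 0, 0], "spin": -7, "gripper": 30},
    {"travel": [0, 0, 0], "spin": -5, "gripper": 30},
  ],
)

```text
time_s: 28.85
tool_pos: [0.5285, -0.0406, 0.0842]
orientation: [0.002, 0.766, -0.643, 0.001]
force: [-8.3, -11.3, 11.5]
width: 0.427
```

Request:
carry_out(
  commands=[
    {"travel": [0, 0, 0], "spin": 0, "gripper": 30},
    {"travel": [0, 0, 0], "spin": 0, "gripper": 58},
    {"travel": [0, 0, 0], "spin": 0, "gripper": 58},
    {"travel": [0, 0, 0], "spin": 8.3, "gripper": 58},
    {"travel": [0, 0, 0], "spin": 8.3, "gripper": 58},
    {"travel": [0, 0, 0], "spin": 8.4, "gripper": 58},
    {"travel": [0, 0, 0], "spin": 8, "gripper": 58},
  ],
)

```text
time_s: 29.55
tool_pos: [0.529, -0.0381, 0.0831]
orientation: [-0.0, -0.547, 0.837, 0.0]
force: [0.1, -0.1, -0.2]
width: 0.633
```

```bash
python3 look.py 25;python3 pang.py 230 212 208 175; python3 -c "
from h import *
cap('wrist','w25.png')"
```

```text
[ 0.5291 -0.0381  0.0831] -114.01879330615714 29.6 [-0.9053 -0.4443  0.4105] [ 0.0306 -0.0119 -0.0446] 58.22787524662284
[ 1.3172 -4.4118 38.    ] [ 17.9453 -10.2478  38.    ] cw 19.33949473663074
```

View pics/s25c.png

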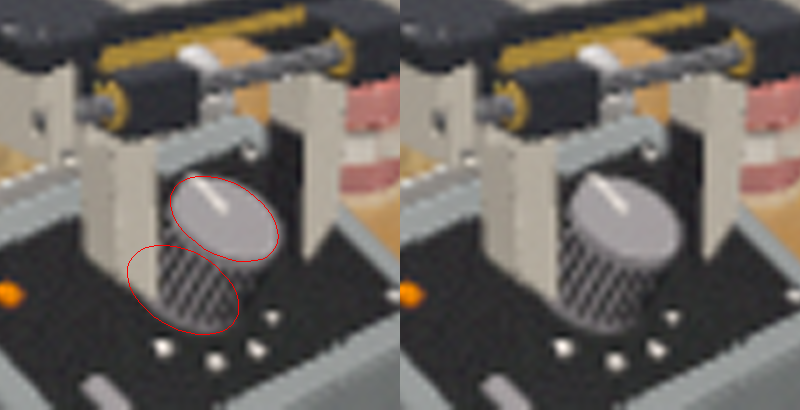

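View pics/w25.png

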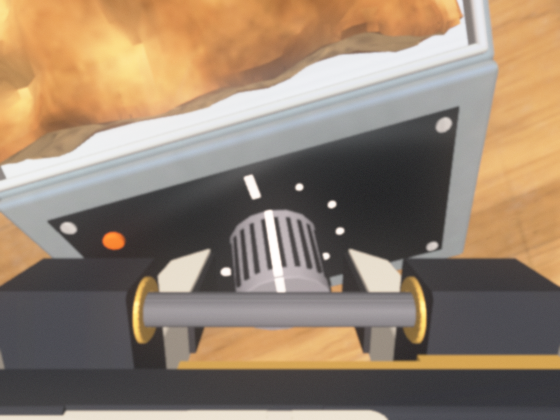

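Request:
carry_out(
  commands=[
    {"travel": [0, 0, 0], "spin": 0, "gripper": 30},
    {"travel": [0, 0, 0], "spin": 0, "gripper": 30},
    {"travel": [0, 0, 0], "spin": 0, "gripper": 30},
    {"travel": [0, 0, 0], "spin": -7, "gripper": 30},
    {"travel": [0, 0, 0], "spin": -7, "gripper": 30},
    {"travel": [0, 0, 0], "spin": -7, "gripper": 30},
    {"travel": [0, 0, 0], "spin": -7, "gripper": 30},
    {"travel": [0, 0, 0], "spin": -5, "gripper": 30},
  ],
)

```text
time_s: 30.45
tool_pos: [0.5288, -0.0408, 0.084]
orientation: [0.001, 0.765, -0.644, 0.001]
force: [-2.8, -10.9, 5.1]
width: 0.439
```

Request:
carry_out(
  commands=[
    {"travel": [0, 0, 0], "spin": 0, "gripper": 30},
    {"travel": [0, 0, 0], "spin": 0, "gripper": 58},
    {"travel": [0, 0, 0], "spin": 0, "gripper": 58},
    {"travel": [0, 0, 0], "spin": 8.3, "gripper": 58},
    {"travel": [0, 0, 0], "spin": 8.3, "gripper": 58},
    {"travel": [0, 0, 0], "spin": 0, "gripper": 58},
  ],
)

```text
time_s: 31.05
tool_pos: [0.529, -0.038, 0.0832]
orientation: [-0.0, -0.663, 0.749, 0.0]
force: [-0.1, -1.0, 0.6]
width: 0.63
```

```bash
python3 pang.py 228 213 192 177; python3 look.py 26; python3 -c "
from h import *
im=cap('wrist','w26.png');print(state()[1:]);cv2.imwrite('pics/w26c.png',cv2.resize(im[170:300,200:360,::-1],None,fx=4.5,fy=4.5,interpolation=2))"
```

```text
[ 1.2875 -3.2833 38.    ] [19.7422 -3.4268 38.    ] cw 0.4454432262032593
[ 0.529  -0.0381  0.0832] -96.73110196006147 31.1 [0.0424 0.1807 0.2076] [0.0685 0.0182 0.0419] 57.85384665240968
(array([ 0.52901778, -0.03815155,  0.08321977]), np.float64(-96.69353605801912))
```

View pics/s26c.png

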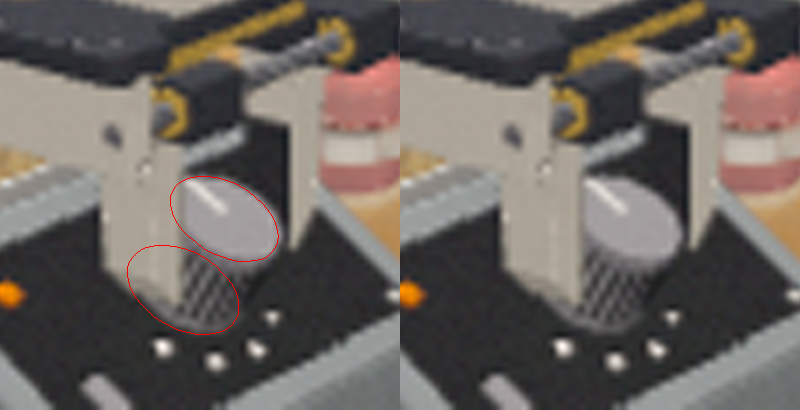

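View pics/w26c.png

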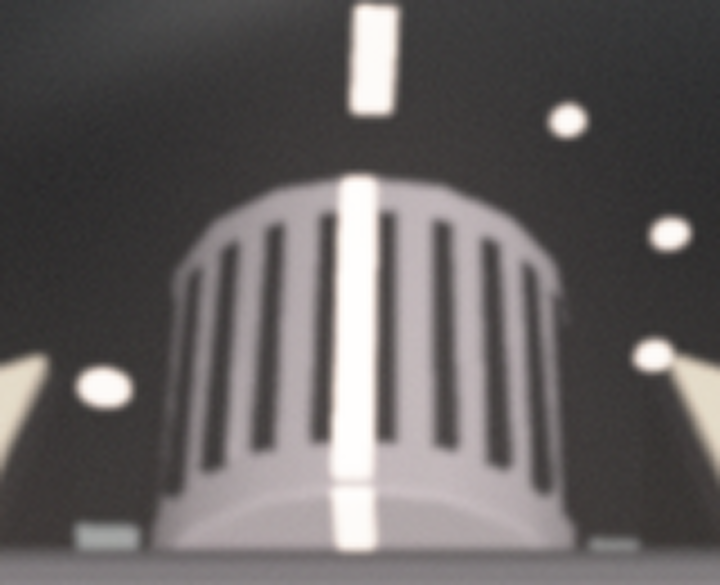

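Run:
```python
from fit import *
from tgt import Q
W=imaging.camera_info('wrist')
print('mark',proj(W,dialpt(Q,[.034,0,.0015])),'seen',200+374/4.5,170+60/4.5)
for d in (-6,-3,0,3): 
    t=-np.radians(d); print(d,proj(W,dialpt(Q,[.021*np.cos(t),.021*np.sin(t),.002])),proj(W,dialpt(Q,[.02*np.cos(t),.02*np.sin(t),.038])))
print('seen foot',200+359/4.5,170+178/4.5,'top rim',200+353/4.5,170+482/4.5)
```

```text
mark [283.8088 179.7866] seen 283.1111111111111 183.33333333333334
-6 [277.7481 203.2234] [276.2858 272.8284]
-3 [280.2619 203.1535] [279.1005 272.7757]
0 [282.7799 203.1781] [281.9205 272.8091]
3 [285.2934 203.2969] [284.7355 272.9284]
seen foot 279.77777777777777 209.55555555555554 top rim 278.44444444444446 277.1111111111111
```

Request:
carry_out(
  commands=[
    {"travel": [0, 0, 0], "spin": 0, "gripper": 75},
    {"travel": [0, 0, -10], "spin": 0, "gripper": 75},
    {"travel": [0, 0, -25], "spin": 0, "gripper": 75},
    {"travel": [0, 0, -35], "spin": 0, "gripper": 75},
    {"travel": [0, 0, -30], "spin": 0, "gripper": 75},
    {"travel": [0, 15, -10], "spin": 0, "gripper": 75},
    {"travel": [0, 0, 0], "spin": 0, "gripper": 75},
    {"travel": [0, 0, 0], "spin": 0, "gripper": 75},
  ],
)

```text
time_s: 31.95
tool_pos: [0.5142, -0.0366, 0.1935]
orientation: [0.0, -0.663, 0.748, -0.0]
force: [0.2, -0.1, -0.3]
width: 0.817
```

```bash
python3 look.py 27; python3 -c "
from h import *
im=cap('wrist','w27.png');print(state()[1:]);cv2.imwrite('pics/w27c.png',cv2.resize(im[120:285,170:390,::-1],None,fx=3.5,fy=3.5,interpolation=2))
im=cap('top','t27.png')"
```

```text
[ 0.5141 -0.0366  0.1929] -96.93266983837171 32.0 [ 0.3548  0.4057 -0.4445] [ 0.0731  0.0379 -0.0258] 74.901054818183
(array([ 0.51406822, -0.03658041,  0.19255186]), np.float64(-96.93383118169729))
```

View pics/s27c.png

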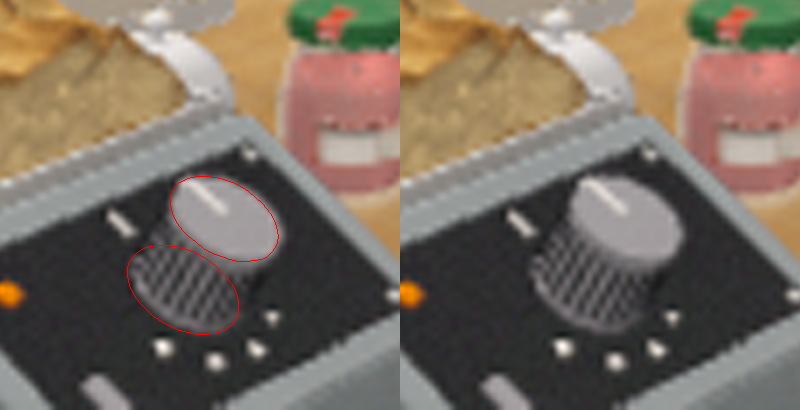

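View pics/w27c.png

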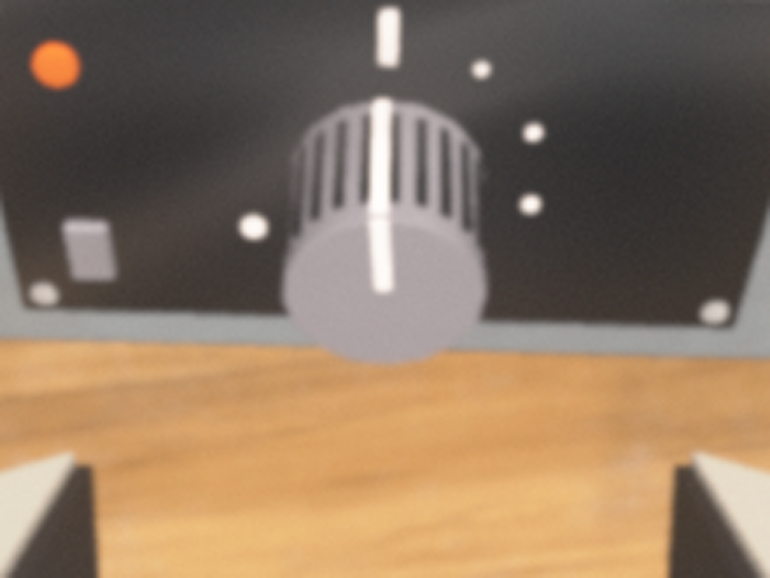

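```bash
python3 -c "
from station import arm
print(arm.hand_in())"
```

```text
the job is handed in; nothing more can be done
None
```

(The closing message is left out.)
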